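# Cover the seed cells and pin the covers with label stakes

### The job

Put every grey cover that is on the table rim-down into a cell of the black base, seated flat on the cell's floor, one per cell and any cell. Pin each one down with a white stake: slide the rod, from the side facing the stakes, through both eyelets of that cell, over the cover, until the paddle's shoulder is fully home against the lug. A spare stake may stay on the table; leave the other things on the table where they are.

Things in the scene. Friction and masses are not known exactly. Their poses are not given: they have to be found in the camera images.
- base: Fixed black base, 312 x 110 mm, 20 mm high, with three square open-topped cells in a row along its own x, 100 mm apart. Beside each cell, on its -y and +y sides, is a metal lug 40 mm wide, 10 mm thick, rising to 70 mm, with a round eyelet along y: 17 mm wide on the -y side, 20 mm on the +y side. Origin: centre of the underside, z up. Stakes go in from the -y side towards +y.
- cell0 (a point): Centre of the floor of the lowest-x cell of the base, 10 mm above the table. The cell is 62 x 62 mm inside and 10 mm deep; the face around it is 20 mm above the table. Axes as the base's.
- near0 (a point): Cell 0: centre of the outer mouth of the 17 mm eyelet where a stake enters, 54 mm above the table, 47 mm to -y of the cell's centre; the lug is 10 mm thick. The 20 mm eyelet in the other lug lies on the same axis, its faces 84 and 94 mm further to +y. Axes as the base's.
- cell1 (a point): Centre of the floor of the middle cell of the base, 10 mm above the table. The cell is 62 x 62 mm inside and 10 mm deep; the face around it is 20 mm above the table. Axes as the base's.
- near1 (a point): Cell 1: centre of the outer mouth of the 17 mm eyelet where a stake enters, 54 mm above the table, 47 mm to -y of the cell's centre; the lug is 10 mm thick. The 20 mm eyelet in the other lug lies on the same axis, its faces 84 and 94 mm further to +y. Axes as the base's.
- cell2 (a point): Centre of the floor of the highest-x cell of the base, 10 mm above the table. The cell is 62 x 62 mm inside and 10 mm deep; the face around it is 20 mm above the table. Axes as the base's.
- near2 (a point): Cell 2: centre of the outer mouth of the 17 mm eyelet where a stake enters, 54 mm above the table, 47 mm to -y of the cell's centre; the lug is 10 mm thick. The 20 mm eyelet in the other lug lies on the same axis, its faces 84 and 94 mm further to +y. Axes as the base's.
- cover0: Square grey plastic cell cover, 50 g, a box open on one face: 56 x 56 mm, 30 deep, walls 3; balance point 17 mm above the rim. Origin: centre of that block. Own +z points out of the closed face, -z out of the open rim; x and y along the sides. Starts standing on a side, opening towards about world +y; a light push at the top of the closed face tips it onto its rim. May be absent.
- stake0: White stiff plastic label stake, 40 g: round rod, 12 mm thick, 108 mm long, tip tapered; on its other end a flat paddle 32 mm wide, 12 mm thick, 60 mm long (straight for 44 mm; the rounded end is not solid). Origin: on the rod axis at the shoulder (rod meets paddle), near the balance point. +x to the tip, y across the paddle. Starts flat on the table, tip towards the base.
- tip0 (a point): Tip of stake0, 108 mm from its shoulder.
- cover1: Square grey plastic cell cover, 50 g, a box open on one face: 56 x 56 mm, 30 deep, walls 3; balance point 17 mm above the rim. Origin: centre of that block. Own +z points out of the closed face, -z out of the open rim; x and y along the sides. Starts standing on a side, opening towards about world +y; a light push at the top of the closed face tips it onto its rim. May be absent.
- stake1: White stiff plastic label stake, 40 g: round rod, 12 mm thick, 108 mm long, tip tapered; on its other end a flat paddle 32 mm wide, 12 mm thick, 60 mm long (straight for 44 mm; the rounded end is not solid). Origin: on the rod axis at the shoulder (rod meets paddle), near the balance point. +x to the tip, y across the paddle. Starts flat on the table, tip towards the base.
- tip1 (a point): Tip of stake1, 108 mm from its shoulder.
- cover2: Square grey plastic cell cover, 50 g, a box open on one face: 56 x 56 mm, 30 deep, walls 3; balance point 17 mm above the rim. Origin: centre of that block. Own +z points out of the closed face, -z out of the open rim; x and y along the sides. Starts standing on a side, opening towards about world +y; a light push at the top of the closed face tips it onto its rim. May be absent.
- stake2: White stiff plastic label stake, 40 g: round rod, 12 mm thick, 108 mm long, tip tapered; on its other end a flat paddle 32 mm wide, 12 mm thick, 60 mm long (straight for 44 mm; the rounded end is not solid). Origin: on the rod axis at the shoulder (rod meets paddle), near the balance point. +x to the tip, y across the paddle. Starts flat on the table, tip towards the base.
- tip2 (a point): Tip of stake2, 108 mm from its shoulder.
- flowerpot: Bystander: terracotta flowerpot, 70 mm across, 65 mm high; origin at its underside (lying tools: mid-length).
- seedjar: Bystander: glass seed jar, 60 mm across, 85 mm high; origin at its underside (lying tools: mid-length).
- mug: Bystander: white mug, 80 mm across, 90 mm high; origin at its underside (lying tools: mid-length).
- scoop: Bystander: spoon-shaped scoop, 170 mm long, lying; origin at its underside (lying tools: mid-length).
- brush: Bystander: brush, 170 mm long, lying; origin at its underside (lying tools: mid-length).
There are look-alikes about, which are no part of the job. Leave any orange look-alike of the stake1 alone. Leave any red look-alike of the cover1 alone.

How it is judged (in metres and radians):
At the end, for the whole second after the job is handed in: Every cover present is in a cell, rim down (tilt under 0.12 rad), within 7 mm of the cell's centre and within 4 mm of its seated height; through both eyelets of that cell runs a stake, its shoulder within 8 mm of the near lug's outer face; covers and stakes are at rest (((horizontal distance between cover0 and cell0 below 0.007 m and z of cover0 in the frame of cell0 between 0.011 and 0.019 m and angle between cover0's own z axis and vertical below 0.12 rad) or (horizontal distance between cover0 and cell1 below 0.007 m and z of cover0 in the frame of cell1 between 0.011 and 0.019 m and angle between cover0's own z axis and vertical below 0.12 rad) or (horizontal distance between cover0 and cell2 below 0.007 m and z of cover0 in the frame of cell2 between 0.011 and 0.019 m and angle between cover0's own z axis and vertical below 0.12 rad)) and ((horizontal distance between cover1 and cell0 below 0.007 m and z of cover1 in the frame of cell0 between 0.011 and 0.019 m and angle between cover1's own z axis and vertical below 0.12 rad) or (horizontal distance between cover1 and cell1 below 0.007 m and z of cover1 in the frame of cell1 between 0.011 and 0.019 m and angle between cover1's own z axis and vertical below 0.12 rad) or (horizontal distance between cover1 and cell2 below 0.007 m and z of cover1 in the frame of cell2 between 0.011 and 0.019 m and angle between cover1's own z axis and vertical below 0.12 rad)) and ((horizontal distance between cover2 and cell0 below 0.007 m and z of cover2 in the frame of cell0 between 0.011 and 0.019 m and angle between cover2's own z axis and vertical below 0.12 rad) or (horizontal distance between cover2 and cell1 below 0.007 m and z of cover2 in the frame of cell1 between 0.011 and 0.019 m and angle between cover2's own z axis and vertical below 0.12 rad) or (horizontal distance between cover2 and cell2 below 0.007 m and z of cover2 in the frame of cell2 between 0.011 and 0.019 m and angle between cover2's own z axis and vertical below 0.12 rad)) and (horizontal distance between each of cover0, cover1, cover2 and cell0 above 0.03 m or (x of stake0 in the frame of near0 between -0.008 and 0.008 m and z of stake0 in the frame of near0 between -0.009 and 0.009 m and y of stake0 in the frame of near0 between -0.008 and 0.004 m and x of tip0 in the frame of near0 between -0.012 and 0.012 m and z of tip0 in the frame of near0 between -0.012 and 0.012 m and y of tip0 in the frame of near0 above 0.097 m) or (x of stake1 in the frame of near0 between -0.008 and 0.008 m and z of stake1 in the frame of near0 between -0.009 and 0.009 m and y of stake1 in the frame of near0 between -0.008 and 0.004 m and x of tip1 in the frame of near0 between -0.012 and 0.012 m and z of tip1 in the frame of near0 between -0.012 and 0.012 m and y of tip1 in the frame of near0 above 0.097 m) or (x of stake2 in the frame of near0 between -0.008 and 0.008 m and z of stake2 in the frame of near0 between -0.009 and 0.009 m and y of stake2 in the frame of near0 between -0.008 and 0.004 m and x of tip2 in the frame of near0 between -0.012 and 0.012 m and z of tip2 in the frame of near0 between -0.012 and 0.012 m and y of tip2 in the frame of near0 above 0.097 m)) and (horizontal distance between each of cover0, cover1, cover2 and cell1 above 0.03 m or (x of stake0 in the frame of near1 between -0.008 and 0.008 m and z of stake0 in the frame of near1 between -0.009 and 0.009 m and y of stake0 in the frame of near1 between -0.008 and 0.004 m and x of tip0 in the frame of near1 between -0.012 and 0.012 m and z of tip0 in the frame of near1 between -0.012 and 0.012 m and y of tip0 in the frame of near1 above 0.097 m) or (x of stake1 in the frame of near1 between -0.008 and 0.008 m and z of stake1 in the frame of near1 between -0.009 and 0.009 m and y of stake1 in the frame of near1 between -0.008 and 0.004 m and x of tip1 in the frame of near1 between -0.012 and 0.012 m and z of tip1 in the frame of near1 between -0.012 and 0.012 m and y of tip1 in the frame of near1 above 0.097 m) or (x of stake2 in the frame of near1 between -0.008 and 0.008 m and z of stake2 in the frame of near1 between -0.009 and 0.009 m and y of stake2 in the frame of near1 between -0.008 and 0.004 m and x of tip2 in the frame of near1 between -0.012 and 0.012 m and z of tip2 in the frame of near1 between -0.012 and 0.012 m and y of tip2 in the frame of near1 above 0.097 m)) and (horizontal distance between each of cover0, cover1, cover2 and cell2 above 0.03 m or (x of stake0 in the frame of near2 between -0.008 and 0.008 m and z of stake0 in the frame of near2 between -0.009 and 0.009 m and y of stake0 in the frame of near2 between -0.008 and 0.004 m and x of tip0 in the frame of near2 between -0.012 and 0.012 m and z of tip0 in the frame of near2 between -0.012 and 0.012 m and y of tip0 in the frame of near2 above 0.097 m) or (x of stake1 in the frame of near2 between -0.008 and 0.008 m and z of stake1 in the frame of near2 between -0.009 and 0.009 m and y of stake1 in the frame of near2 between -0.008 and 0.004 m and x of tip1 in the frame of near2 between -0.012 and 0.012 m and z of tip1 in the frame of near2 between -0.012 and 0.012 m and y of tip1 in the frame of near2 above 0.097 m) or (x of stake2 in the frame of near2 between -0.008 and 0.008 m and z of stake2 in the frame of near2 between -0.009 and 0.009 m and y of stake2 in the frame of near2 between -0.008 and 0.004 m and x of tip2 in the frame of near2 between -0.012 and 0.012 m and z of tip2 in the frame of near2 between -0.012 and 0.012 m and y of tip2 in the frame of near2 above 0.097 m)) and linear speed of each of cover0, cover1, cover2, stake0, stake1, stake2 below 0.02 m/s); the robot touches nothing.
It fails at once if a bystander is moved more than 40 mm (distance of any of flowerpot, seedjar, mug, scoop, brush from where it was at the start of the episode above 0.04 m).
Of cover0, cover1, cover2 only 2 to 3 are there at a start; the rules pass over those that are not, and their reading is None.
At some moment in a run one of stake0, stake1, stake2 may be knocked a few centimetres aside while the robot is not near it.
It also fails if it takes over 210 s, if anything falls off the work surface, if the arm or the gripper's body presses on something with over 40 N, if the wrist force passes 120 N, or if a joint passes its speed limit or range.

### The arm

A 6-joint arm with a two-finger parallel gripper is mounted at the origin on the work surface. World frame = base frame: x ahead of the robot, y to its left, z up, the work surface at z = 0. Lengths are in m, angles in degrees, forces in N, time in s.
With the tool pointing down it reaches from about 0.4 to 0.825 m from the base axis. Payload 7 kg.
Tool frame: the origin (TCP) lies at the very end of the fingers, on their centre line; the grasp point (between the pads) lies r.pinch_z behind it (r.pinch_z is the distance from the TCP to the grasp point, in m); z points along the fingers, y is the direction in which the jaws open and shut (so a half turn about z gives the same grasp; the last joint's range is limited). The gripper opens to 88 mm and grips with 3 to 60 N. Pads are 19 mm wide; open, the fingers measure 130 mm over their backs; the gripper's body (78 mm by 193 mm) begins 47 mm behind the grasp point.
Start: joints at [-52.706, 20.546, 0.682, 0, -70.136, -16.507], TCP at [0.24, -0.631, 0.227] pointing down, gripper open.
Joint ranges: [-176.03, 176.03], [-82.01, 121.73], [-58.28, 71.71], [-173.87, 95.51], [-174.79, -0.11], [-173.66, 173.66]. Speed limits (degrees/s): [136.94, 136.94, 172.46, 180, 180, 180].

### API

Orientations are given as [roll, pitch, yaw] about the fixed x, y, z axes, in that order (R = Rz(yaw) Ry(pitch) Rx(roll)).
In Python, from plant import r gives the robot as it stands. The module is installed in compiled form; this text tells all that it offers.
- The arm moves only by the tool servo_tool, never from a script. Its argument "steps" is a list of rows, each a list of 5 numbers: the finger opening in cm, from 0 to 8.76, then the shift along the tool's x, y, z in cm, then the turn about the tool's z in degrees. In form: [[fingers, x, y, z, spin], ...]. A call has 1 to 8 rows; each row shifts and turns the commanded pose from where the row before left it, along the tool's axes as they then stand; what a row does not reach is not made up. A row lasts 1/8 s, in which the tool goes at most 62.5 mm and 10.7 degrees, less where a joint would pass 70% of its speed; a pose out of reach is approached as far as the arm can. A call with a gripper value outside its range is refused whole. The fingers move at their own pace and stop on an object; "squeeze" is the grip in N (left out, the last holds). Time passes only in rows, so rows that do not move let the fingers close. It gives the time, the measured TCP pose, the force and the opening at its end, in the units of the state.
- r.get_state(): the state, without advancing time (a new reading comes with each control period).
- r.capture(name): name is "side" or "top" or "wrist"; returns the picture (400x640x3 uint8, red, green, blue); there is no depth.
- r.calibration(name): a dict with "K" (3x3 intrinsics, pixels), "rvec" (rotation vector, rad) and "tvec" (3), from world to camera coordinates, as OpenCV has them; the wrist camera has in their place "tool_from_camera" (4x4, takes a point from camera to tool coordinates, whose origin is the TCP and whose axes are the flange's). Camera axes: x right, y down, z forward; pixel columns grow to the right and rows downward; lengths in m; the calibration is good to about 2 mm. A picture is of the moment at which its call begins: read the wrist's pose just before it. calibration takes no time and is no camera call.
- r.close_job(): hands the job in, once; it reports no verdict.
The state is a dict: "time_s": time; "joints": joint angles; "qd": joint speeds; "joint_torque": joint torques, N m; "tcp_pos": TCP position; "eef_rot": TCP orientation; "contact_force": force on the tool from outside, world axes, zero at the start; "moment": the same for the moment, N m; "gripper_width": finger opening in m.
Only numpy, scipy, OpenCV 4.12 (cv2) and the standard library are available. Lean on these libraries where they do the work, as an engineer would, in place of code of your own. Each camera call takes 0.05 s, during which the arm holds its last target.

## Working session

There is one attempt and no reset: what is moved stays moved. The work goes in short steps, Python scripts to look and compute and a tool call to move; the robot and the scene stay as the last step left them, time stands still between calls to the robot, and variables do not carry over. Pictures are saved under pics/ and viewed, and the job is handed in when it is done.

Besides the shell and the picture viewer there is one more tool, called after "Call:" as name(argument=value, ...), one argument or row to a line, values as JSON. servo_tool: Moves the arm, as the interface text tells. Its arguments: {"type":"object","properties":{"steps":{"type":"array","items":{"type":"array","items":{"type":"number"}}},"squeeze":{"type":"number"}},"required":["steps"]}

```bash
mkdir -p pics; ls
python3 - <<'E'
from plant import r
import cv2
s=r.get_state()
for k,v in s.items(): print(k,v)
print(r.pinch_z)
for n in("side","top","wrist"):
    im=r.capture(n); cv2.imwrite(f"pics/a_{n}.png",im[:,:,::-1]); print(n,r.calibration(n))
E
```

```text
pics
time_s 0.0
joints [-5.27080461e+01  2.05911333e+01  6.36723191e-01 -2.03220823e-02
 -7.01364448e+01 -1.65060534e+01]
qd [ 0.03503149  0.03442567  0.09932893 -0.04302269 -0.0289358  -0.01368065]
joint_torque [ 3.57929571e-05 -5.82723141e+01  2.93050486e+01  6.99697629e+00
  6.91996000e-03 -1.69544633e-04]
tcp_pos [ 0.23934819 -0.63063886  0.22564787]
eef_rot [ 1.79907461e+02 -7.49889028e-03 -1.59221014e+02]
contact_force [ 0.67158981  0.06047949 -0.10576099]
moment [ 0.04499414 -0.02662393  0.01152711]
gripper_width 0.08741626726417684
0.0188
side {'K': array([[465.12624613,   0.        , 322.28177365],
       [  0.        , 465.12624613, 201.94136164],
       [  0.        ,   0.        ,   1.        ]]), 'rvec': array([ 0.87972139, -2.48439288,  1.11418085]), 'tvec': array([0.35259524, 0.31896844, 1.12348436])}
top {'K': array([[430.42895689,   0.        , 322.69342828],
       [  0.        , 430.42895689, 199.14371849],
       [  0.        ,   0.        ,   1.        ]]), 'rvec': array([ 2.16175242, -2.18235004,  0.06651187]), 'tvec': array([-0.04601992,  0.55275207,  1.16627145])}
wrist {'K': array([[309.89358483,   0.        , 317.94829596],
       [  0.        , 309.89358483, 198.04130737],
       [  0.        ,   0.        ,   1.        ]]), 'tool_from_camera': array([[ 7.87442384e-04, -9.64576082e-01, -2.63803644e-01,
         7.15805994e-02],
       [ 9.99999606e-01,  8.67950806e-04, -1.88634671e-04,
        -2.70318147e-04],
       [ 4.10921077e-04, -2.63803392e-01,  9.64576385e-01,
        -1.57689659e-01],
       [ 0.00000000e+00,  0.00000000e+00,  0.00000000e+00,
         1.00000000e+00]])}
```

View pics/a_top.png

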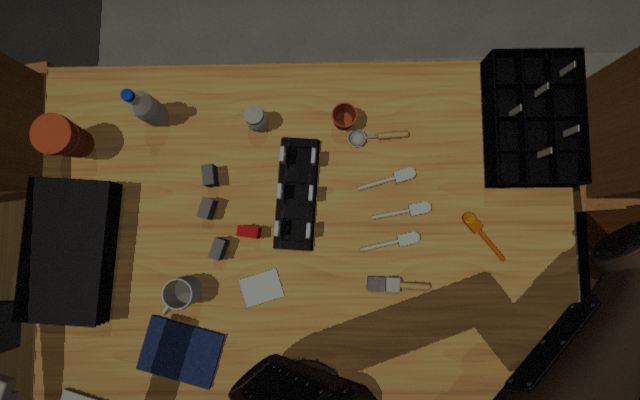

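View pics/a_side.png

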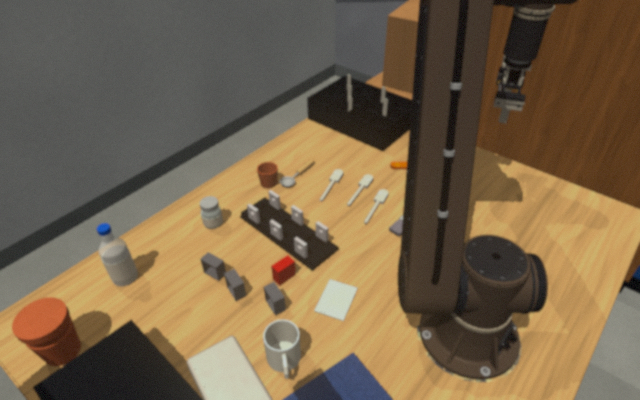

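View pics/a_wrist.png

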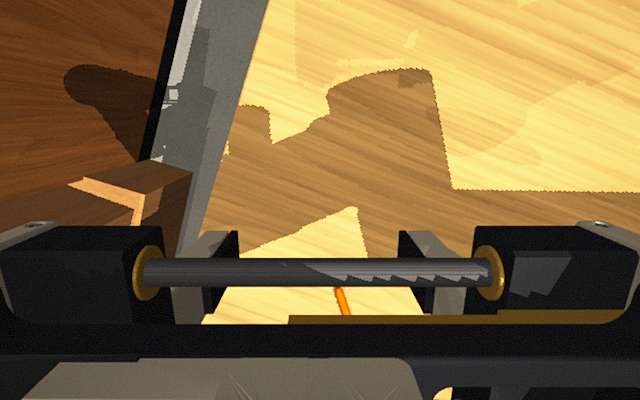

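```bash
cat > h.py <<'E'
import numpy as np, cv2
from plant import r
from scipy.spatial.transform import Rotation as Ro
np.set_printoptions(precision=4,suppress=True)
def cam(n,state=None):
    c=r.calibration(n); K=c["K"]
    if n=="wrist":
        s=state; T=np.eye(4); T[:3,:3]=Ro.from_euler("xyz",s["eef_rot"],degrees=True).as_matrix(); T[:3,3]=s["tcp_pos"]
        W=T@c["tool_from_camera"]; return K,W[:3,:3],W[:3,3]
    R=cv2.Rodrigues(c["rvec"])[0]; return K,R.T,-R.T@c["tvec"]
def ray(cm,px):
    K,R,o=cm; px=np.atleast_2d(np.float64(px))
    d=np.c_[px,np.ones(len(px))]@np.linalg.inv(K).T@R.T; return o,d
def onz(cm,px,z):
    o,d=ray(cm,px); return o+d*((z-o[2])/d[:,2])[:,None]
def proj(cm,P):
    K,R,o=cm; q=(np.atleast_2d(P)-o)@R@K.T; return q[:,:2]/q[:,2:]
def tri(obs): # [(cam,px)]
    A=np.zeros((3,3));b=np.zeros(3)
    for cm,px in obs:
        o,d=ray(cm,px); d=d[0]/np.linalg.norm(d[0]); M=np.eye(3)-np.outer(d,d); A+=M;b+=M@o
    p=np.linalg.solve(A,b)
    res=[np.linalg.norm(proj(cm,p)[0]-px) for cm,px in obs]
    return p,res
def rd(f): return cv2.imread(f)[:,:,::-1]
def crop(im,x0,y0,x1,y1,k,f):
    c=cv2.resize(im[y0:y1,x0:x1],None,fx=k,fy=k,interpolation=cv2.INTER_CUBIC); cv2.imwrite(f,np.ascontiguousarray(c[:,:,::-1]))
def blobs(mask,amin=15):
    n,l,st,ce=cv2.connectedComponentsWithStats(mask.astype(np.uint8)); 
    return [(ce[i],st[i],(l==i)) for i in range(1,n) if st[i][4]>=amin]
E
python3 - <<'E'
from h import *
t=cam("top"); print(t[2],cam("side")[2])
im=rd("pics/a_top.png")
crop(im,190,120,450,270,3,"pics/a_topc.png")
for n,p in dict(st0=(404,175),st1=(420,209),st2=(408,240),c0=(209,175),c1=(207,208),c2=(218,249),red=(249,232),b1=(280,139),b2=(320,140),b3=(313,249),b4=(275,248),mug=(180,292),pot=(344,115),jar=(256,118),brush=(398,285)).items():
    print(n,onz(t,p,0.02)[0])
crop(rd("pics/a_side.png"),190,170,400,320,3.7,"pics/a_sidec.png")
E
```

```text
[ 0.4579 -0.0725  1.2054] [-0.1274  0.7069  0.9861]
st0 [ 0.6171 -0.2767  0.02  ]
st1 [ 0.5225 -0.3183  0.02  ]
st2 [ 0.438  -0.2834  0.02  ]
c0 [0.6232 0.2653 0.02  ]
c1 [0.5311 0.2698 0.02  ]
c2 [0.4178 0.2379 0.02  ]
red [0.4637 0.1526 0.02  ]
b1 [0.7225 0.0668 0.02  ]
b2 [ 0.7183 -0.0452  0.02  ]
b3 [ 0.4157 -0.0235  0.02  ]
b4 [0.4193 0.0808 0.02  ]
mug [0.3018 0.341  0.02  ]
pot [ 0.7885 -0.1131  0.02  ]
jar [0.7833 0.1344 0.02  ]
brush [ 0.3168 -0.2534  0.02  ]
```

View pics/a_topc.png

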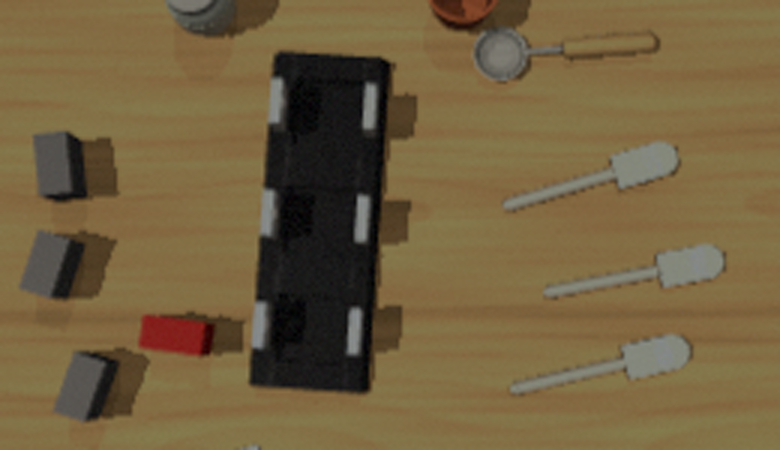

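View pics/a_sidec.png

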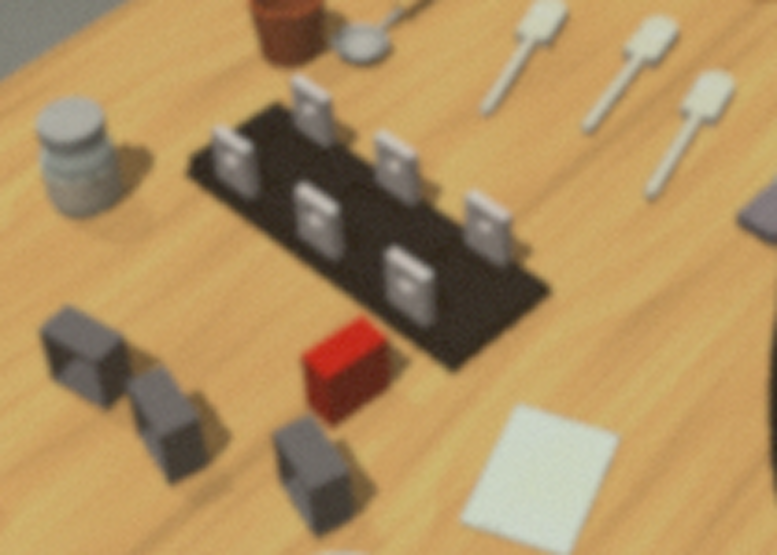

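Call:
servo_tool(
  steps=[
    [8.7,0,0,-1,-10],
    [8.7,0,0,-1,-10],
    [8.7,0,0,-1,-10],
    [8.7,0,0,-1,-10],
    [8.7,0,0,-1,-10],
    [8.7,0,0,-1,-10],
    [8.7,0,0,-1,-9.2],
    [8.7,0,0,0,0],
  ],
)

```text
time_s: 1.15
tcp_pos: [0.2397, -0.6313, 0.297]
eef_rot: [-180.0, -0.0, -90.1]
contact_force: [-0.4, 0.6, -0.8]
gripper_width: 0.0871
```

Call:
servo_tool(
  steps=[
    [8.7,-5,-4,0,0],
    [8.7,-5,-4,0,0],
    [8.7,-5,-4,0,0],
    [8.7,-5,-4,0,0],
    [8.7,-5,-4,0,0],
    [8.7,-5,-4,0,0],
    [8.7,-5,-4,0,0],
    [8.7,0,0,0,0],
  ],
)

```text
time_s: 2.15
tcp_pos: [0.5149, -0.2861, 0.2955]
eef_rot: [180.0, 0.0, -90.0]
contact_force: [-0.4, -0.9, -0.6]
gripper_width: 0.087
```

```bash
cat > shot.py <<'E'
import sys,json
from h import *
# usage: shot.py name  -> saves pics/name_wrist.png and state
n=sys.argv[1]; s=r.get_state(); im=r.capture("wrist"); cv2.imwrite(f"pics/{n}.png",im[:,:,::-1])
json.dump({k:(np.array(v).tolist()) for k,v in s.items()},open(f"pics/{n}.json","w"))
print(s["time_s"],s["tcp_pos"],s["eef_rot"],s["gripper_width"],s["contact_force"])
E
python3 shot.py w1
```

```text
2.15 [ 0.5149 -0.2861  0.2955] [179.9513   0.0431 -89.9761] 0.08703594485739301 [-0.4098 -0.8529 -0.6248]
```

View pics/w1.png

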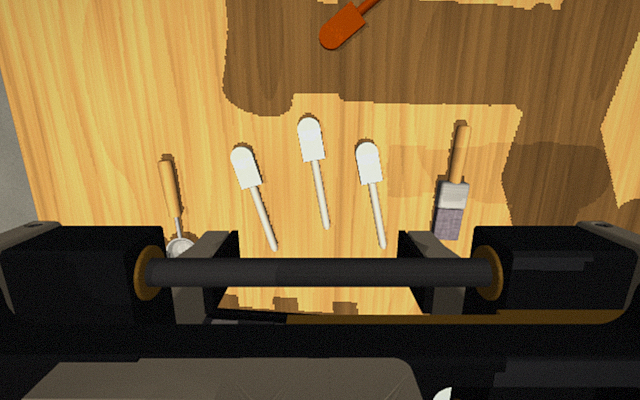

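Call:
servo_tool(
  steps=[
    [8.7,-6,0,0,0],
    [8.7,-6,0,0,0],
    [8.7,-6,0,0,0],
    [8.7,-6,0,0,0],
    [8.7,-6,0,0,0],
    [8.7,-6,0,0,0],
    [8.7,-6,-3,0,0],
    [8.7,0,-2,0,0],
  ],
)

```text
time_s: 3.2
tcp_pos: [0.5615, 0.1286, 0.296]
eef_rot: [180.0, 0.0, -90.0]
contact_force: [0.1, -1.2, -0.8]
gripper_width: 0.0868
```

```bash
python3 shot.py w2
```

```text
3.2 [0.5615 0.1286 0.296 ] [179.9787   0.0019 -90.0169] 0.08681360253003552 [ 0.0827 -1.1861 -0.7616]
```

Call:
servo_tool(
  steps=[
    [8.7,-6,0,0,0],
    [8.7,-6,0,0,0],
    [8.7,-6,0,0,0],
    [8.7,-6,0,0,0],
    [8.7,-3,2,0,0],
    [8.7,0,2,0,0],
    [8.7,0,0,0,0],
  ],
)

```text
time_s: 4.12
tcp_pos: [0.5206, 0.3955, 0.2964]
eef_rot: [180.0, -0.0, -90.1]
contact_force: [-0.0, 0.8, 0.3]
gripper_width: 0.087
```

```bash
python3 shot.py w3
```

```text
4.125 [0.5206 0.3955 0.2964] [179.9786  -0.0208 -90.1346] 0.08703692540238675 [-0.0054  0.7581  0.2589]
```

View pics/w2.png

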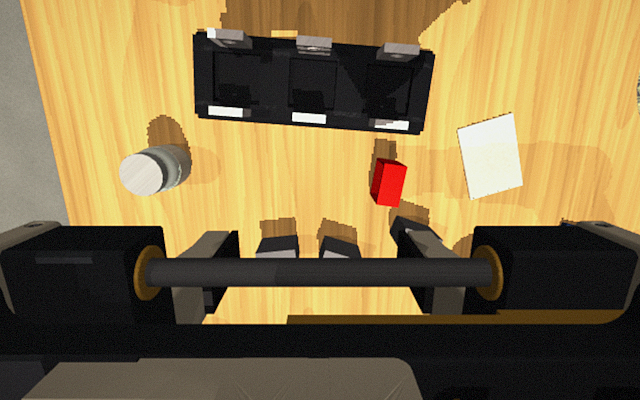

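View pics/w3.png

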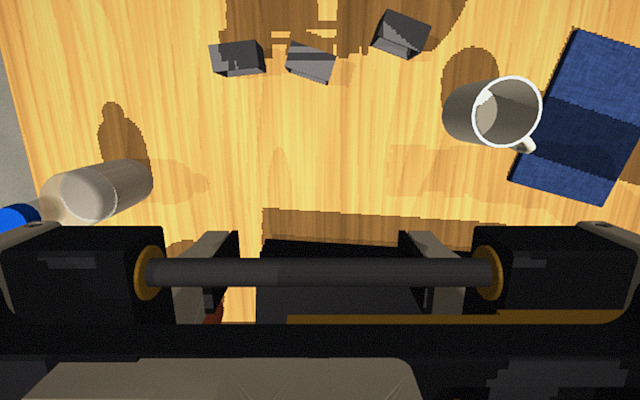

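Run:
```python
from h import *
crop(rd("pics/w2.png"),185,15,445,145,3,"pics/w2c.png")
crop(rd("pics/w3.png"),195,0,445,95,3.2,"pics/w3c.png")
```

```text
(no output)
```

View pics/w2c.png

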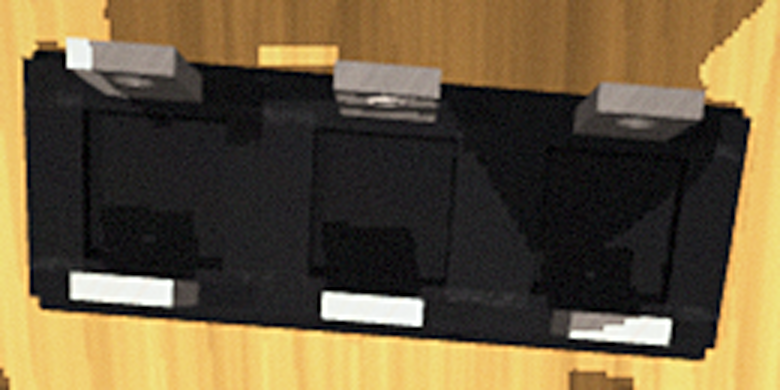

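View pics/w3c.png

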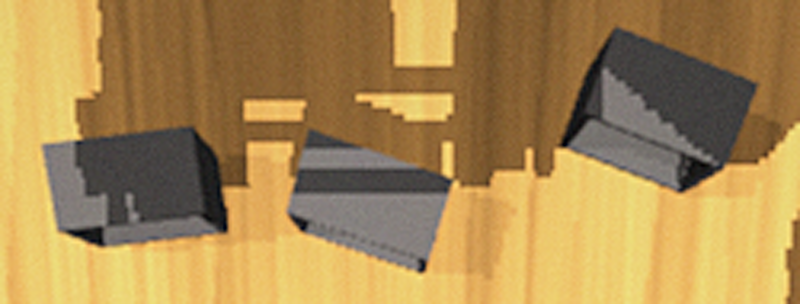

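Run:
```python
from h import *
import json
s=json.load(open("pics/w2.json")); c=cam("wrist",s)
P=np.array([[121,289],[372,308.5],[621,330],[121,55],[387,78],[650,101]])/3.+[185,15]
Q=onz(c,P,0.07); print(Q)
print(np.linalg.norm(Q[0]-Q[1]),np.linalg.norm(Q[1]-Q[2]),np.linalg.norm(Q[3]-Q[4]),np.linalg.norm(Q[4]-Q[5]),[np.linalg.norm(Q[i]-Q[i+3]) for i in range(3)])
print("center",Q[:,:2].mean(0)); d=(Q[0]-Q[2]+Q[3]-Q[5]); print(np.degrees(np.arctan2(d[1],d[0])))
# base corners z=.02
C=np.array([[28,52],[748,118],[712,356],[38,308]])/3.+[185,15]
B=onz(c,C,0.02); print(B, [np.linalg.norm(B[i]-B[(i+1)%4]) for i in range(4)])
# cross-check with the top & side camera
t,sd=cam("top"),cam("side")
imt=rd("pics/a_top.png");ims=rd("pics/a_side.png")
print(proj(t,Q),proj(sd,Q))
```

```text
[[ 0.6714  0.0548  0.07  ]
 [ 0.5717  0.0623  0.07  ]
 [ 0.4717  0.0706  0.07  ]
 [ 0.6648 -0.0293  0.07  ]
 [ 0.5655 -0.0216  0.07  ]
 [ 0.4661 -0.0137  0.07  ]]
0.09996702881177397 0.10036417990078214 0.0996393804908326 0.09971006640001935 [np.float64(0.08443509313907023), np.float64(0.08409307499769315), np.float64(0.08450191524317668)]
center [0.5685 0.0205]
-4.5066360510077645
[[ 0.7175 -0.0417  0.02  ]
 [ 0.4111 -0.0163  0.02  ]
 [ 0.4177  0.0839  0.02  ]
 [ 0.7239  0.0628  0.02  ]] [np.float64(0.3073784329854862), np.float64(0.10042095938669417), np.float64(0.3069603133526875), np.float64(0.10475041137454409)]
[[282.2892 153.7078]
 [279.5359 190.8458]
 [276.4181 228.6218]
 [313.7721 155.7659]
 [311.1088 192.8526]
 [308.3734 230.4714]] [[253.014  207.3387]
 [276.0226 223.606 ]
 [300.7983 241.4421]
 [274.4664 193.6997]
 [297.3573 208.9089]
 [322.055  225.3494]]
```

Run:
```python
from h import *
import json
s=json.load(open("pics/w3.json")); c=cam("wrist",s)
L={"A":[[43,145],[192,128],[208,218],[60,231]],"B":[[310,130],[453,182],[427,258],[290,212]],"C":[[615,28],[755,85],[722,165],[585,112]]}
for k,v in L.items():
    Q=onz(c,np.array(v)/3.2+[195,0],0.056); print(k,Q[:,:2].round(4).tolist(),"len",[round(float(np.linalg.norm(Q[i]-Q[(i+1)%4])),4) for i in range(4)])
    d=Q[0]-Q[1]; print("  back edge mid",((Q[0]+Q[1])/2)[:2],"yaw",np.degrees(np.arctan2(d[1],d[0])))
    print("  in top", proj(cam("top"),Q).round(1).tolist())
crop(rd("pics/a_top.png"),195,155,255,270,5,"pics/a_topcc.png")
```

```text
A [[0.6483, 0.2467], [0.5934, 0.2411], [0.5891, 0.2717], [0.6448, 0.2762]] len [0.0552, 0.0309, 0.0558, 0.0297]
  back edge mid [0.6209 0.2439] yaw 5.8082023815812125
  in top [[212.2, 163.9], [214.0, 184.1], [202.7, 185.8], [201.4, 165.4]]
B [[0.5503, 0.2419], [0.4978, 0.2595], [0.5072, 0.2859], [0.5584, 0.2697]] len [0.0554, 0.028, 0.0537, 0.029]
  back edge mid [0.524  0.2507] yaw -18.530992673922732
  in top [[213.6, 200.0], [206.8, 219.6], [197.1, 216.1], [203.3, 197.1]]
C [[0.4407, 0.2089], [0.389, 0.2273], [0.3987, 0.2538], [0.4501, 0.2361]] len [0.0549, 0.0282, 0.0544, 0.0287]
  back edge mid [0.4149 0.2181] yaw -19.590673635316993
  in top [[225.4, 240.8], [218.3, 260.3], [208.5, 256.8], [215.3, 237.3]]
```

View pics/a_topcc.png

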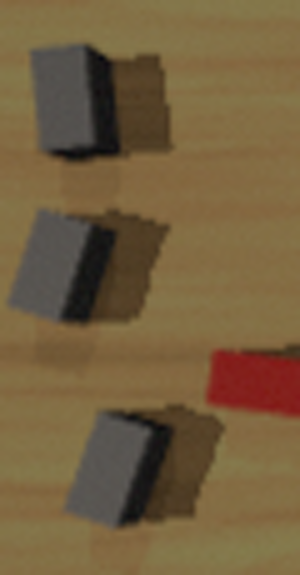

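Call:
servo_tool(
  steps=[
    [0,4.55,-2.6,0,0],
    [0,4.55,-2.6,0,0],
    [0,4.55,-2.6,0,0],
    [0,4.55,-2.5,0,-5.8],
    [0,0,0,5,0],
    [0,0,0,5,0],
    [0,0,0,5,0],
    [0,0,0,5,0],
  ],
)

```text
time_s: 5.18
tcp_pos: [0.6247, 0.2126, 0.0952]
eef_rot: [-180.0, 0.0, -84.4]
contact_force: [0.7, 0.8, -0.3]
gripper_width: 0.0122
```

Call:
servo_tool(
  steps=[
    [0,0,0,3,0],
    [0,0,0,2.3,0],
    [0,0,0,0,0],
  ],
)

```text
time_s: 5.55
tcp_pos: [0.6233, 0.2122, 0.0415]
eef_rot: [179.8, -0.1, -84.4]
contact_force: [-0.3, 0.6, -0.1]
gripper_width: 0.0005
```

Push toward +y (tool −x).

Call:
servo_tool(
  steps=[
    [0,-1,0,0,0],
    [0,-0.7,0,0,0],
    [0,-0.7,0,0,0],
    [0,-0.7,0,0,0],
    [0,-0.7,0,0,0],
    [0,-0.7,0,0,0],
    [0,-0.6,0,0,0],
    [0,0,0,0,0],
  ],
)

```text
time_s: 6.55
tcp_pos: [0.6188, 0.2656, 0.0434]
eef_rot: [180.0, -0.0, -84.2]
contact_force: [0.1, -0.7, 0.0]
gripper_width: 0.0007
```

```bash
python3 shot.py w4
python3 - <<'E'
from h import *
im=r.capture("side");crop(im,150,200,350,320,3,"pics/s4.png")
E
```

```text
6.55 [0.6188 0.2656 0.0434] [179.9968  -0.0003 -84.1823] 0.0006576048392896349 [ 0.1116 -0.7482  0.0245]
```

View pics/s4.png

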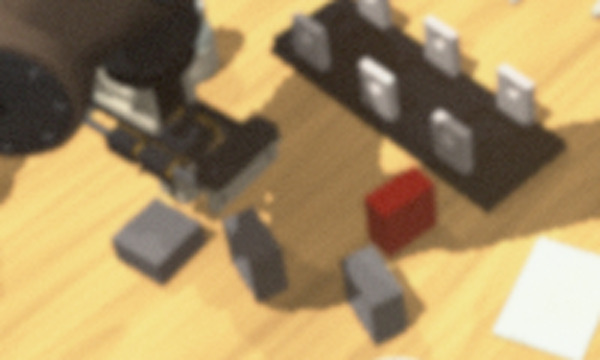

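Call:
servo_tool(
  steps=[
    [8.7,0,0,-4,0],
    [8.7,0,0,-5,0],
    [8.7,-4,0,-5,0],
    [8.7,-4,0,-2,0],
    [8.7,-4,0,0,0],
    [8.7,0,0,0,0],
    [8.7,0,0,0,0],
  ],
)

```text
time_s: 7.52
tcp_pos: [0.6066, 0.383, 0.2019]
eef_rot: [180.0, -0.0, -84.2]
contact_force: [0.1, -0.3, -1.6]
gripper_width: 0.0648
```

```bash
python3 shot.py w5
```

```text
7.525 [0.6066 0.383  0.2019] [179.954   -0.0392 -84.2079] 0.06481483745886991 [ 0.088  -0.3353 -1.5552]
```

View pics/w5.png

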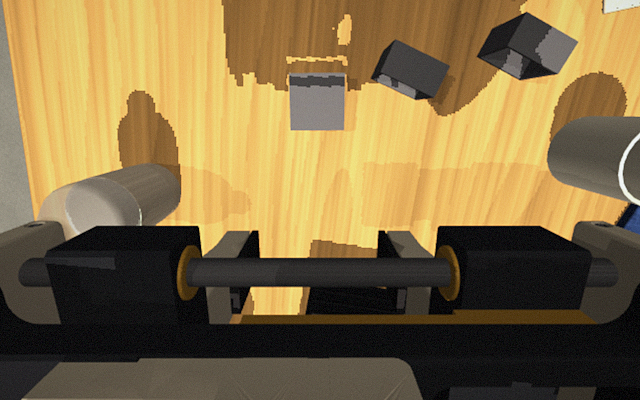

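Run:
```python
from h import *
crop(rd("pics/w5.png"),275,55,365,145,6,"pics/w5c.png")
```

```text
(no output)
```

View pics/w5c.png

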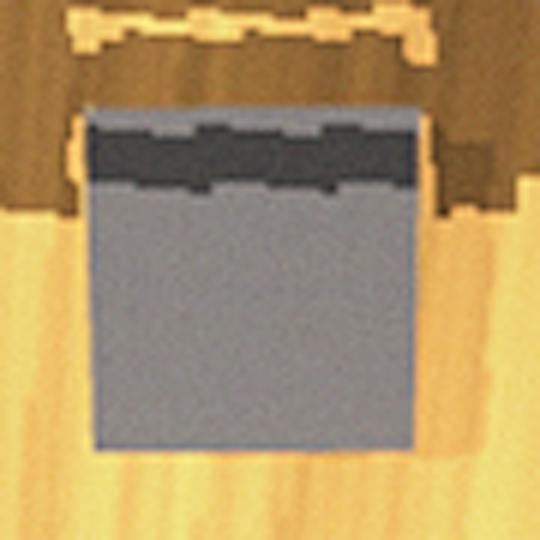

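```bash
cat > quad.py <<'E'
import sys,json
from h import *
# quad(name, corners(px), z): hi-x-back, lo-x-back, lo-x-front, hi-x-front order (image TL,TR,BR,BL)
def quad(n,px,z,st=None):
    s=json.load(open(f"pics/{n}.json")); c=cam("wrist",s); Q=onz(c,px,z)[:,:2]
    ln=[round(float(np.linalg.norm(Q[i]-Q[(i+1)%4]))*1000,1) for i in range(4)]
    d=Q[0]-Q[1]+Q[3]-Q[2]; yaw=np.degrees(np.arctan2(d[1],d[0]))
    return Q.mean(0),ln,yaw
def togo(s,tx,ty,tz,yaw):
    p=np.array(s["tcp_pos"]);y=np.radians(s["eef_rot"][2]);d=np.array([tx,ty])-p[:2]
    return "tool dx %.2f dy %.2f dz %.2f cm spin %.1f"%(100*(d@[np.cos(y),np.sin(y)]),100*(d@[np.sin(y),-np.cos(y)]),100*(p[2]-tz),-(((yaw-s["eef_rot"][2])+180)%360-180))
E
python3 - <<'E'
from quad import *
c,l,y=quad("w5",np.array([[86,107],[422,108],[413,449],[95,449]])/6.+[275,55],0.03); print(c,l,y)
print(togo(r.get_state(),c[0],c[1],0.005,y-90))
E
```

```text
[0.6149 0.3008] [55.6, 55.2, 55.1, 55.3] 5.758546449447086
tool dx 8.22 dy 0.02 dz 19.70 cm spin 0.0
```

Call:
servo_tool(
  steps=[
    [8.7,4,0,0,0],
    [8.7,4.2,0,4,0],
    [8.7,0,0,5,0],
    [8.7,0,0,4,0],
    [8.7,0,0,3,0],
    [8.7,0,0,2,0],
    [8.7,0,0,0.8,0],
    [8.7,0,0,0,0],
  ],
  squeeze=15,
)

```text
time_s: 8.57
tcp_pos: [0.6152, 0.3013, 0.0143]
eef_rot: [180.0, -0.0, -84.3]
contact_force: [0.8, -0.0, 0.7]
gripper_width: 0.087
```

Call:
servo_tool(
  steps=[
    [5,0,0,0,0],
    [5,0,0,0,0],
    [5,0,0,0,0],
    [5,0,0,0,0],
    [5,0,0,-2,0],
    [5,0,0,-4,0],
    [5,0,0,-4,0],
    [5,0,0,0,0],
  ],
)

```text
time_s: 9.57
tcp_pos: [0.6173, 0.3035, 0.1202]
eef_rot: [-179.6, 0.2, -84.2]
contact_force: [-0.2, 0.3, -0.9]
gripper_width: 0.0559
```

Run:
```python
from quad import *
s=r.get_state(); print(s["tcp_pos"],s["eef_rot"],s["gripper_width"],s["contact_force"])
print(togo(s,.6682,.0127,.026,-94.5))
crop(r.capture("side"),150,150,350,300,3,"pics/s6.png")
```

```text
[0.6173 0.3035 0.1202] [-179.5864    0.2279  -84.1688] 0.05592730014381614 [-0.2217  0.2647 -0.8971]
tool dx 29.45 dy -2.10 dz 9.42 cm spin 10.3
```

View pics/s6.png

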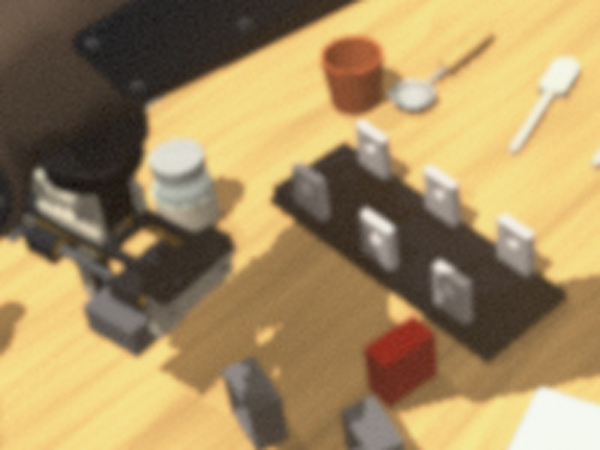

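Call:
servo_tool(
  steps=[
    [5,5.9,-0.42,0,0],
    [5,5.9,-0.42,0,0],
    [5,5.9,-0.42,0,0],
    [5,5.9,-0.42,0,0],
    [5,5.85,-0.42,0,0],
    [5,0,0,0,10.3],
    [5,0,0,3,0],
    [5,0,0,0,0],
  ],
)

```text
time_s: 10.62
tcp_pos: [0.6634, 0.0104, 0.0818]
eef_rot: [179.7, -0.1, -94.6]
contact_force: [-0.6, -0.3, -0.8]
gripper_width: 0.0561
```

```bash
cat > go.py <<'E'
import sys
from quad import *
s=r.get_state(); print(s["tcp_pos"],s["eef_rot"],s["gripper_width"],s["contact_force"]); print(togo(s,*map(float,sys.argv[1:5])))
E
python3 go.py .6682 .0127 .026 -94.5
```

```text
[0.6634 0.0104 0.0818] [179.6886  -0.0829 -94.556 ] 0.056052211969924576 [-0.6171 -0.327  -0.7722]
tool dx -0.27 dy -0.46 dz 5.58 cm spin -0.1
```

Call:
servo_tool(
  steps=[
    [5,0,0,0,0],
    [5,0,0,0,0],
  ],
)

```text
time_s: 10.88
tcp_pos: [0.6663, 0.0115, 0.0855]
eef_rot: [-179.9, 0.0, -94.5]
contact_force: [-0.5, -0.2, -0.4]
gripper_width: 0.0556
```

```bash
python3 go.py .6682 .0127 .026 -94.5
```

```text
[0.6663 0.0115 0.0855] [-179.9236    0.0172  -94.471 ] 0.05559366649920977 [-0.4543 -0.2162 -0.4206]
tool dx -0.14 dy -0.18 dz 5.95 cm spin 0.0
```

Call:
servo_tool(
  steps=[
    [5,-0.1,-0.15,2,0],
    [5,0,0,1.5,0],
    [5,0,0,1,0],
    [5,0,0,0,0],
    [5,0,0,0,0],
  ],
)

```text
time_s: 11.5
tcp_pos: [0.6676, 0.012, 0.0398]
eef_rot: [-180.0, 0.0, -94.5]
contact_force: [-0.9, 1.0, 0.2]
gripper_width: 0.0556
```

```bash
python3 go.py .6682 .0127 .026 -94.5;python3 - <<'E'
from quad import *
crop(r.capture("side"),200,150,350,270,4,"pics/s7.png")
E
```

```text
[0.6676 0.012  0.0398] [-179.9645    0.0019  -94.5006] 0.05563135165583344 [-0.8673  0.9611  0.1794]
tool dx -0.07 dy -0.05 dz 1.38 cm spin -0.0
```

View pics/s7.png

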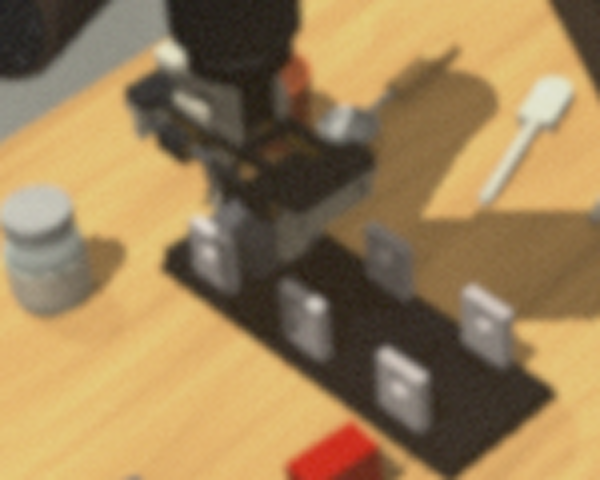

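Call:
servo_tool(
  steps=[
    [5,-0.07,-0.05,0.5,0],
    [5,0,0,0.5,0],
    [5,0,0,0.3,0],
    [5,0,0,0.1,0],
    [5,0,0,0,0],
  ],
)

```text
time_s: 12.18
tcp_pos: [0.6678, 0.0126, 0.0253]
eef_rot: [180.0, -0.0, -94.5]
contact_force: [-0.3, 0.3, -1.2]
gripper_width: 0.0556
```

Call:
servo_tool(
  steps=[
    [7.5,0,0,0,0],
    [7.5,0,0,0,0],
    [7.5,0,0,0,0],
    [7.5,0,0,-3,0],
    [7.5,0,0,-4,0],
    [7.5,0,0,-5,0],
    [7.5,-4,0,-4,0],
    [7.5,-3,0,0,0],
  ],
)

```text
time_s: 13.18
tcp_pos: [0.6755, 0.0837, 0.1903]
eef_rot: [-179.6, 0.2, -94.5]
contact_force: [0.7, -0.1, -1.1]
gripper_width: 0.0748
```

```bash
python3 shot.py w8
```

```text
13.175 [0.6755 0.0837 0.1903] [-179.5885    0.1552  -94.5184] 0.07482399865435181 [ 0.7082 -0.078  -1.0562]
```

View pics/w8.png

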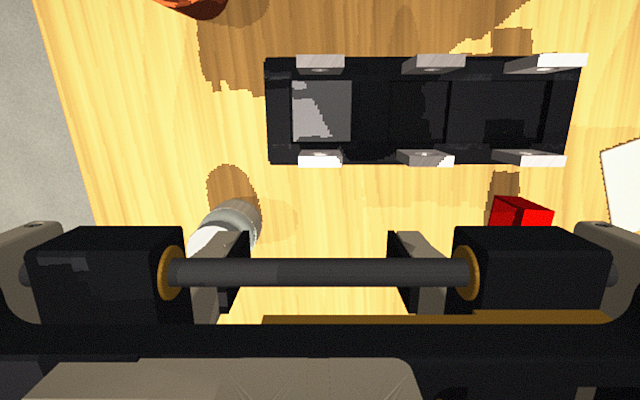

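```bash
python3 - <<'E'
from quad import *
print(quad("w8",[[293,80],[352,80],[351,142],[292,142]],0.04))
L=json.load(open("pics/w8.json"))
c=cam("wrist",L)
# lug tops (near row y-, far)
print(onz(c,[[320,61],[320,158],[434,61],[424,158]],0.07))
crop(rd("pics/w8.png"),260,45,590,175,2.4,"pics/w8c.png")
E
python3 go.py .5173 .2307 .042 -108.5
```

```text
(array([0.6666, 0.0116]), [55.0, 57.1, 57.9, 57.2], np.float64(-4.474184386473177))
[[ 0.6653 -0.0289  0.07  ]
 [ 0.6715  0.0514  0.07  ]
 [ 0.5714 -0.0214  0.07  ]
 [ 0.5786  0.0586  0.07  ]]
[0.6747 0.0868 0.1878] [-179.7504    0.149   -94.4229] 0.07489497326381572 [-0.1673  1.2607 -0.5213]
tool dx -13.14 dy 16.81 dz 14.58 cm spin 14.1
```

View pics/w8c.png

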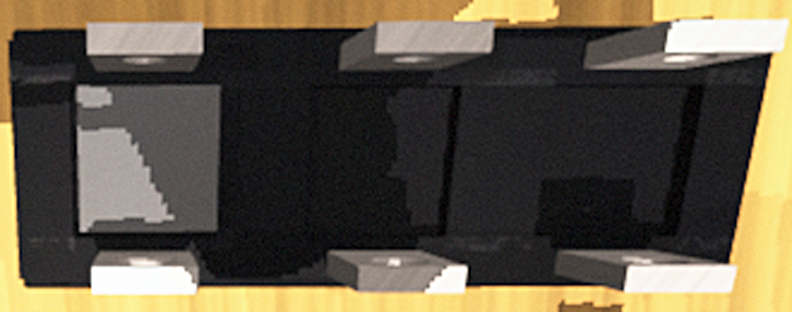

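```bash
python3 go.py .5145 .2223 .042 -108.5
```

```text
[0.6747 0.0868 0.1878] [-179.7504    0.149   -94.4229] 0.07489497326381572 [-0.1673  1.2607 -0.5213]
tool dx -12.28 dy 17.02 dz 14.58 cm spin 14.1
```

Call:
servo_tool(
  steps=[
    [0,-3,4.3,0,0],
    [0,-3,4.3,0,0],
    [0,-3.2,4.3,0,0],
    [0,-3.1,4.1,0,0],
    [0,0,0,0,7],
    [0,0,0,3,7.1],
    [0,0,0,5,0],
    [0,0,0,0,0],
  ],
)

```text
time_s: 14.22
tcp_pos: [0.5112, 0.2166, 0.1023]
eef_rot: [179.8, -0.3, -108.6]
contact_force: [-0.1, -0.4, 0.8]
gripper_width: 0.0022
```

```bash
python3 go.py .5145 .2223 .042 -108.5
```

```text
[0.5112 0.2166 0.1023] [ 179.7674   -0.3485 -108.6298] 0.0022217062201208043 [-0.1475 -0.4401  0.8024]
tool dx -0.65 dy -0.13 dz 6.03 cm spin -0.1
```

Call:
servo_tool(
  steps=[
    [0,0,0,3.5,0],
    [0,0,0,2.5,0],
    [0,0,0,0,0],
    [0,-1,0,0,0],
    [0,-0.7,0,0,0],
    [0,-0.7,0,0,0],
    [0,-0.7,0,0,0],
    [0,-0.7,0,0,0],
  ],
)

```text
time_s: 15.22
tcp_pos: [0.5258, 0.255, 0.0455]
eef_rot: [-180.0, 0.0, -108.6]
contact_force: [0.0, -0.3, 1.0]
gripper_width: 0.0006
```

Call:
servo_tool(
  steps=[
    [0,-0.7,0,0,0],
    [0,-0.7,0,0,0],
    [0,-0.4,0,0,0],
    [0,0,0,-3,0],
    [0,0,0,-5,0],
  ],
)

```text
time_s: 15.85
tcp_pos: [0.5303, 0.2707, 0.1244]
eef_rot: [179.9, -0.2, -108.6]
contact_force: [0.4, -0.3, 0.1]
gripper_width: 0.0005
```

```bash
python3 go.py .5713 .3907 .2 -108.5
python3 - <<'E'
from h import *
im=r.capture("side");crop(im,150,200,350,320,3,"pics/s9.png")
E
```

```text
[0.5303 0.2707 0.1244] [ 179.8703   -0.2238 -108.6227] 0.0004873556800839435 [ 0.3555 -0.2685  0.1245]
tool dx -12.68 dy -0.05 dz -7.56 cm spin -0.1
```

View pics/s9.png

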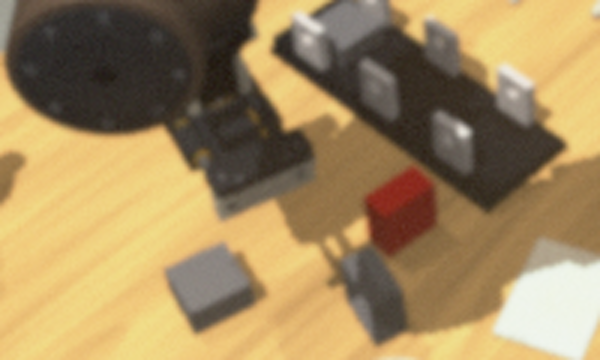

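B tipped rim-down. View with the wrist camera.

Call:
servo_tool(
  steps=[
    [8.7,-4,0,-4,0],
    [8.7,-5,0,-3.5,0],
    [8.7,-3.7,0,0,0],
    [8.7,0,0,0,0],
    [8.7,0,0,0,0],
  ],
)

```text
time_s: 16.52
tcp_pos: [0.5715, 0.3915, 0.1996]
eef_rot: [180.0, -0.1, -108.6]
contact_force: [0.1, 0.1, -0.2]
gripper_width: 0.0448
```

```bash
python3 shot.py w10
python3 - <<'E'
from h import *
crop(rd("pics/w10.png"),240,30,400,170,5,"pics/w10c.png")
E
```

```text
16.525 [0.5715 0.3915 0.1996] [ 179.9625   -0.0688 -108.6089] 0.0447663745568231 [ 0.088   0.1144 -0.2082]
```

View pics/w10c.png

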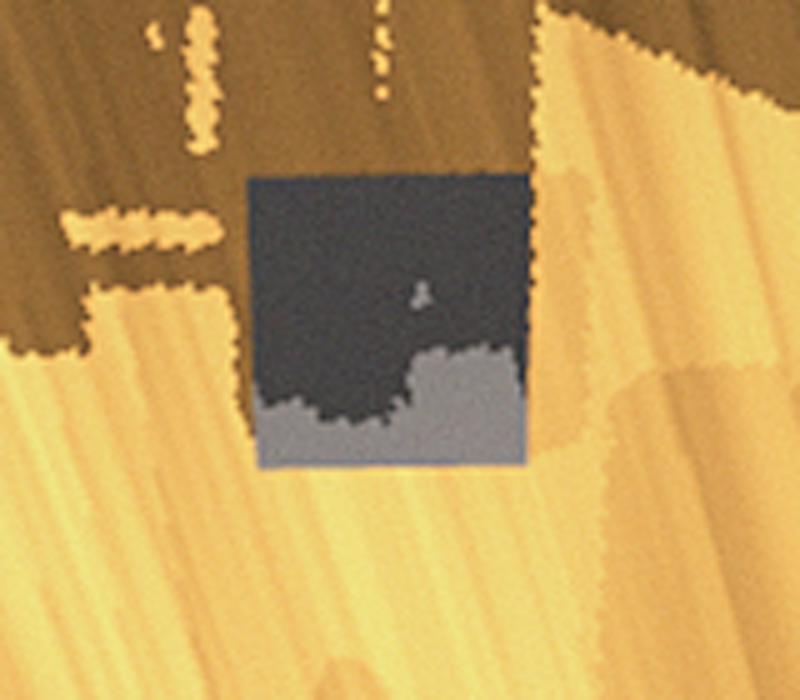

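Run:
```python
from quad import *
c,l,y=quad("w10",np.array([[248,178],[530,175],[527,465],[258,467]])/5.+[240,30],0.03); print(c,l,y)
print(togo(r.get_state(),c[0],c[1],0.014,y-90))
```

```text
[0.5424 0.3067] [55.3, 55.3, 55.3, 55.1] -18.07254787849538
tool dx 8.93 dy 0.07 dz 18.59 cm spin -0.6
```

Call:
servo_tool(
  steps=[
    [8.7,4.4,0,0,0],
    [8.7,4.5,0,4,-0.6],
    [8.7,0,0,5,0],
    [8.7,0,0,4,0],
    [8.7,0,0,3,0],
    [8.7,0,0,2,0],
    [8.7,0,0,0.6,0],
    [8.7,0,0,0,0],
  ],
)

```text
time_s: 17.58
tcp_pos: [0.5436, 0.3071, 0.0147]
eef_rot: [-180.0, -0.0, -108.0]
contact_force: [-0.0, 0.3, 0.5]
gripper_width: 0.0869
```

Call:
servo_tool(
  steps=[
    [5,0,0,0,0],
    [5,0,0,0,0],
    [5,0,0,0,0],
    [5,0,0,0,0],
    [5,0,0,-2,0],
    [5,0,0,-4,0],
    [5,0,0,-4,0],
    [5,0,0,0,0],
  ],
)

```text
time_s: 18.58
tcp_pos: [0.5452, 0.309, 0.1182]
eef_rot: [-179.8, 0.3, -108.0]
contact_force: [-0.1, 0.8, -1.1]
gripper_width: 0.0558
```

```bash
python3 go.py .5685 .0205 .026 -94.5
```

```text
[0.5452 0.309  0.1182] [-179.806     0.3194 -107.9777] 0.05584260785141844 [-0.1295  0.8426 -1.0951]
tool dx 26.72 dy -11.12 dz 9.22 cm spin -13.5
```

Call:
servo_tool(
  steps=[
    [5,5.3,-2.2,0,0],
    [5,5.3,-2.2,0,0],
    [5,5.3,-2.2,0,0],
    [5,5.4,-2.2,0,0],
    [5,5.4,-2.3,0,0],
    [5,0,0,0,-7],
    [5,0,0,0,-6.5],
    [5,0,0,0,0],
  ],
)

```text
time_s: 19.58
tcp_pos: [0.5661, 0.0189, 0.1136]
eef_rot: [179.9, -0.0, -94.6]
contact_force: [-0.3, 0.4, -0.7]
gripper_width: 0.056
```

Call:
servo_tool(
  steps=[
    [5,0,0,0,0],
    [5,0,0,0,0],
  ],
)

```text
time_s: 19.82
tcp_pos: [0.5664, 0.0195, 0.1141]
eef_rot: [180.0, -0.0, -94.6]
contact_force: [0.6, -0.9, -1.0]
gripper_width: 0.0557
```

```bash
python3 go.py .5687 .0207 .026 -94.5
```

```text
[0.5664 0.0195 0.1141] [179.9802  -0.0049 -94.5703] 0.055681190485882215 [ 0.5999 -0.9063 -0.9977]
tool dx -0.14 dy -0.22 dz 8.81 cm spin -0.1
```

Call:
servo_tool(
  steps=[
    [5,-0.14,-0.22,3,0],
    [5,0,0,2.4,0],
    [5,0,0,1.5,0],
    [5,0,0,0.5,0],
    [5,0,0,0,0],
    [5,0,0,0,0],
  ],
)

```text
time_s: 20.58
tcp_pos: [0.5694, 0.0207, 0.0412]
eef_rot: [-179.9, 0.0, -94.5]
contact_force: [1.5, 0.5, -1.1]
gripper_width: 0.0558
```

```bash
python3 go.py .5687 .0207 .026 -94.5
```

```text
[0.5694 0.0207 0.0412] [-179.9256    0.0272  -94.5081] 0.055834981159160635 [ 1.5249  0.485  -1.1287]
tool dx 0.00 dy 0.07 dz 1.52 cm spin -0.0
```

Call:
servo_tool(
  steps=[
    [5,0,0.05,0.5,0],
    [5,0,0,0.5,0],
    [5,0,0,0.4,0],
    [5,0,0,0.1,0],
    [5,0,0,0,0],
  ],
)

```text
time_s: 21.2
tcp_pos: [0.5683, 0.0205, 0.0252]
eef_rot: [180.0, -0.0, -94.5]
contact_force: [-0.5, -0.3, 0.3]
gripper_width: 0.0556
```

Call:
servo_tool(
  steps=[
    [7.5,0,0,0,0],
    [7.5,0,0,0,0],
    [7.5,0,0,0,0],
    [7.5,0,0,-3,0],
    [7.5,0,0,-4,0],
    [7.5,0,0,-5,0],
    [7.5,-4,0,-4,0],
    [7.5,-3,0,0,0],
  ],
)

```text
time_s: 22.2
tcp_pos: [0.5759, 0.0919, 0.1897]
eef_rot: [-179.6, 0.2, -94.5]
contact_force: [0.5, -0.2, -0.8]
gripper_width: 0.0752
```

```bash
python3 shot.py w11
python3 - <<'E'
from h import *
crop(rd("pics/w11.png"),170,35,490,195,2.4,"pics/w11c.png")
E
python3 go.py .4048 .1898 .042 -109.6
```

```text
22.2 [0.5759 0.0919 0.1897] [-179.6175    0.1906  -94.5164] 0.07517300818999335 [ 0.5273 -0.2354 -0.8244]
[0.5754 0.0943 0.1876] [-179.7495    0.1671  -94.4545] 0.07498135617017357 [ 1.0402  2.3104 -0.2993]
tool dx -8.20 dy 17.75 dz 14.56 cm spin 15.1
```

View pics/w11c.png

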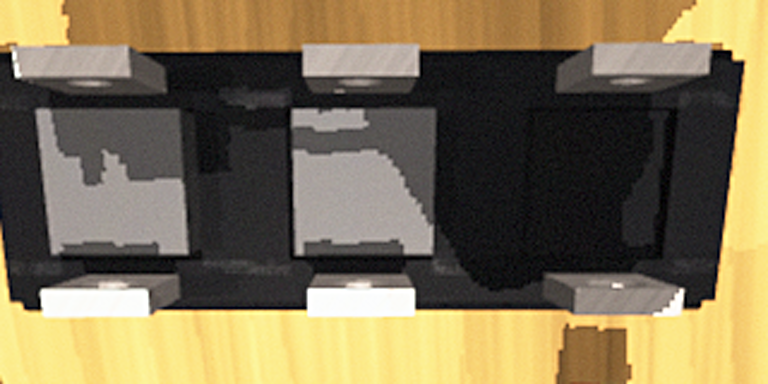

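Run:
```python
from h import *
im=rd("pics/a_top.png").astype(int)
m=(im[...,0]>90)&(im[...,1]<50)&(im[...,2]<60)
for ce,st,mm in blobs(m,60):
    c=cv2.minAreaRect(np.argwhere(mm)[:,::-1].astype(np.float32)); print(ce,st)
    b=cv2.boxPoints(c); print(b, onz(cam("top"),b,0.056)[:,:2],onz(cam("top"),b,0.0)[:,:2])
```

```text
[247.1909 230.9727] [237 225  21  13 220]
[[236.3  234.9 ]
 [237.86 223.98]
 [257.88 226.84]
 [256.32 237.76]] [[0.4561 0.1798]
 [0.4852 0.1758]
 [0.477  0.122 ]
 [0.448  0.1261]] [[0.456  0.1921]
 [0.4865 0.1879]
 [0.478  0.1315]
 [0.4475 0.1358]]
```

Call:
servo_tool(
  steps=[
    [0,-2,4.4,0,0],
    [0,-2,4.4,0,0],
    [0,-2.1,4.5,0,0],
    [0,-2.1,4.45,0,0],
    [0,0,0,0,7.5],
    [0,0,0,3,7.6],
    [0,0,0,5,0],
    [0,0,0,0,0],
  ],
)

```text
time_s: 23.25
tcp_pos: [0.4013, 0.1839, 0.1029]
eef_rot: [179.8, -0.4, -109.6]
contact_force: [-0.5, -0.7, 0.3]
gripper_width: 0.0023
```

```bash
python3 go.py .4048 .1898 .042 -109.6
```

```text
[0.4013 0.1839 0.1029] [ 179.8314   -0.3681 -109.6256] 0.002324845369532063 [-0.5067 -0.748   0.3016]
tool dx -0.67 dy -0.13 dz 6.09 cm spin -0.0
```

Call:
servo_tool(
  steps=[
    [0,0,0,3.5,0],
    [0,0,0,2.5,0],
    [0,0,0,0,0],
    [0,-1,0,0,0],
    [0,-0.7,0,0,0],
    [0,-0.7,0,0,0],
    [0,-0.7,0,0,0],
    [0,-0.7,0,0,0],
  ],
)

```text
time_s: 24.25
tcp_pos: [0.4162, 0.2223, 0.0455]
eef_rot: [-180.0, 0.0, -109.6]
contact_force: [0.2, -0.5, -0.1]
gripper_width: 0.0004
```

Call:
servo_tool(
  steps=[
    [0,-0.7,0,0,0],
    [0,-0.7,0,0,0],
    [0,-0.4,0,0,0],
    [0,0,0,-3,0],
    [8.7,0,0,-5,0],
    [8.7,-4,0,-4,0],
    [8.7,-5,0,-3.5,0],
    [8.7,-3.7,0,0,0],
  ],
)

```text
time_s: 25.25
tcp_pos: [0.4665, 0.3614, 0.204]
eef_rot: [-179.9, 0.3, -109.6]
contact_force: [-0.2, -0.3, -1.8]
gripper_width: 0.0351
```

Call:
servo_tool(
  steps=[
    [8.7,0,0,0,0],
    [8.7,0,0,0,0],
  ],
)

```text
time_s: 25.5
tcp_pos: [0.4643, 0.3578, 0.1996]
eef_rot: [180.0, -0.1, -109.6]
contact_force: [1.0, -0.5, 0.0]
gripper_width: 0.0547
```

```bash
python3 shot.py w12
```

```text
25.5 [0.4643 0.3578 0.1996] [ 179.9641   -0.0937 -109.6118] 0.05474788204841918 [ 0.9613 -0.5404  0.0358]
```

View pics/w12.png

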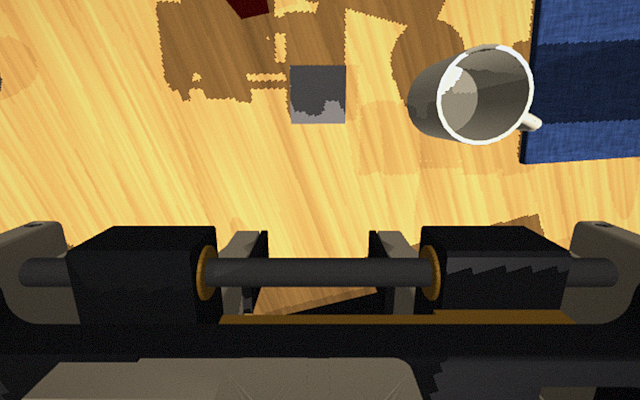

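Run:
```python
from quad import *
crop(rd("pics/w12.png"),270,45,370,145,6,"pics/w12c.png")
c=cam("wrist",json.load(open("pics/w12.json"))); print(onz(c,[[488,94],[440,94]],0.09))
```

```text
[[0.3034 0.3226 0.09  ]
 [0.3405 0.3094 0.09  ]]
```

View pics/w12c.png

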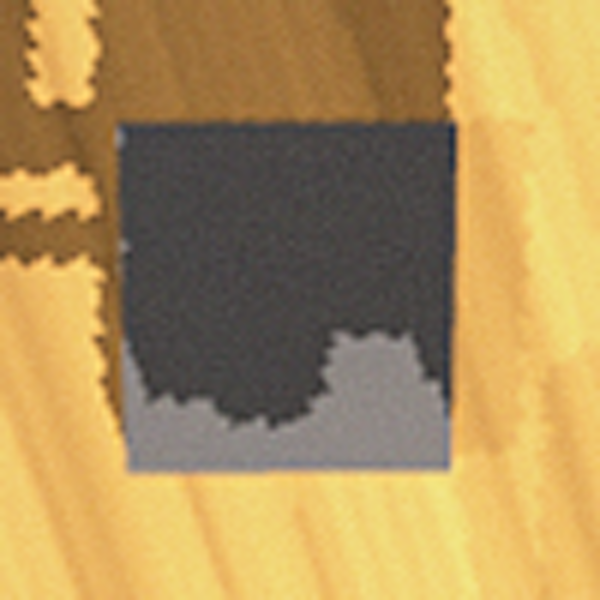

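Run:
```python
from quad import *
c,l,y=quad("w12",np.array([[118,123],[456,123],[450,468],[129,469]])/6.+[270,45],0.03); print(c,l,y)
print(togo(r.get_state(),c[0],c[1],0.014,y))
```

```text
[0.4338 0.2735] [55.3, 54.8, 55.0, 55.0] -19.47904098039193
tool dx 8.94 dy 0.05 dz 18.58 cm spin -90.1
```

Call:
servo_tool(
  steps=[
    [8.7,4.4,0,0,0],
    [8.7,4.5,0,0,0],
    [8.7,0,0,0,-10.1],
    [8.7,0,0,0,-10],
    [8.7,0,0,0,-10],
    [8.7,0,0,0,-10],
    [8.7,0,0,0,-10],
    [8.7,0,0,0,-10],
  ],
)

```text
time_s: 26.55
tcp_pos: [0.4345, 0.2735, 0.2005]
eef_rot: [-180.0, 0.0, -49.2]
contact_force: [0.0, 1.3, 0.1]
gripper_width: 0.087
```

Call:
servo_tool(
  steps=[
    [8.7,0,0,0,-10],
    [8.7,0,0,0,-10],
    [8.7,0,0,0,-10],
    [8.7,0,0,4,0],
    [8.7,0,0,4,0],
    [8.7,0,0,3,0],
    [8.7,0,0,0,0],
    [8.7,0,0,0,0],
  ],
)

```text
time_s: 27.55
tcp_pos: [0.4354, 0.2747, 0.0916]
eef_rot: [-179.9, -0.0, -19.5]
contact_force: [0.5, 0.3, 0.2]
gripper_width: 0.0872
```

```bash
python3 go.py .4338 .2735 .014 -19.5
```

```text
[0.4354 0.2747 0.0916] [-179.9371   -0.0432  -19.5065] 0.08718818286631409 [0.5461 0.3452 0.2009]
tool dx -0.11 dy 0.17 dz 7.76 cm spin -0.0
```

Call:
servo_tool(
  steps=[
    [8.7,-0.1,0.1,3,0],
    [8.7,0,0,2.5,0],
    [8.7,0,0,1.7,0],
    [8.7,0,0,0.5,0],
    [8.7,0,0,0,0],
  ],
)

```text
time_s: 28.18
tcp_pos: [0.4341, 0.2745, 0.0144]
eef_rot: [-179.9, -0.0, -19.5]
contact_force: [0.2, 0.0, 1.0]
gripper_width: 0.0867
```

Call:
servo_tool(
  steps=[
    [5,0,0,0,0],
    [5,0,0,0,0],
    [5,0,0,0,0],
    [5,0,0,0,0],
    [5,0,0,-2,0],
    [5,0,0,-4,0],
    [5,0,0,-4,0],
    [5,0,0,0,0],
  ],
)

```text
time_s: 29.18
tcp_pos: [0.435, 0.2756, 0.1165]
eef_rot: [-179.7, -0.1, -19.5]
contact_force: [-0.6, -0.2, -1.3]
gripper_width: 0.0559
```

```bash
python3 go.py .469 .0286 .026 -94.5
```

```text
[0.435  0.2756 0.1165] [-179.6723   -0.1289  -19.4869] 0.05587196963979247 [-0.6431 -0.157  -1.3023]
tool dx 11.44 dy 22.15 dz 9.05 cm spin 75.0
```

Call:
servo_tool(
  steps=[
    [5,2.3,4.5,0,0],
    [5,2.3,4.5,0,0],
    [5,2.3,4.5,0,0],
    [5,2.3,4.4,0,0],
    [5,2.2,4.2,0,0],
    [5,0,0,0,10],
    [5,0,0,0,10],
    [5,0,0,0,10],
  ],
)

```text
time_s: 30.18
tcp_pos: [0.4666, 0.0271, 0.1125]
eef_rot: [179.9, 0.0, -49.9]
contact_force: [-0.6, 0.3, -0.4]
gripper_width: 0.0557
```

Call:
servo_tool(
  steps=[
    [5,0,0,0,10],
    [5,0,0,0,10],
    [5,0,0,0,10],
    [5,0,0,0,10],
    [5,0,0,0,5],
    [5,0,0,0,0],
    [5,0,0,0,0],
    [5,0,0,0,0],
  ],
)

```text
time_s: 31.18
tcp_pos: [0.4671, 0.0275, 0.1132]
eef_rot: [180.0, -0.0, -94.5]
contact_force: [-0.2, -0.3, -1.1]
gripper_width: 0.056
```

```bash
python3 go.py .469 .0286 .026 -94.5
```

```text
[0.4671 0.0275 0.1132] [179.9821  -0.0081 -94.4504] 0.05596332252949307 [-0.1656 -0.3444 -1.0549]
tool dx -0.12 dy -0.18 dz 8.72 cm spin 0.0
```

Call:
servo_tool(
  steps=[
    [5,-0.12,-0.18,3,0],
    [5,0,0,2.3,0],
    [5,0,0,1.5,0],
    [5,0,0,0.5,0],
    [5,0,0,0,0],
    [5,0,0,0,0],
  ],
)

```text
time_s: 31.92
tcp_pos: [0.4696, 0.0288, 0.041]
eef_rot: [-179.9, 0.0, -94.5]
contact_force: [-1.0, -0.3, -0.5]
gripper_width: 0.0561
```

```bash
python3 go.py .469 .0286 .026 -94.5
```

```text
[0.4696 0.0288 0.041 ] [-179.9464    0.0276  -94.4979] 0.056107909434510675 [-1.0127 -0.3108 -0.508 ]
tool dx 0.03 dy 0.06 dz 1.50 cm spin 0.0
```

Call:
servo_tool(
  steps=[
    [5,0,0.05,0.5,0],
    [5,0,0,0.5,0],
    [5,0,0,0.4,0],
    [5,0,0,0.1,0],
    [5,0,0,0,0],
  ],
)

```text
time_s: 32.55
tcp_pos: [0.4686, 0.0286, 0.0253]
eef_rot: [180.0, -0.0, -94.5]
contact_force: [0.1, 0.3, -0.3]
gripper_width: 0.0558
```

Call:
servo_tool(
  steps=[
    [7.5,0,0,0,0],
    [7.5,0,0,0,0],
    [7.5,0,0,0,0],
    [7.5,0,0,-3,0],
    [7.5,0,0,-4,0],
    [7.5,0,0,-5,0],
    [7.5,-4,-4,-4,0],
    [7.5,-4,-4,-2,0],
  ],
)

```text
time_s: 33.55
tcp_pos: [0.552, 0.0993, 0.2048]
eef_rot: [-179.8, 0.1, -94.5]
contact_force: [1.7, -0.6, 0.3]
gripper_width: 0.0747
```

```bash
python3 shot.py w13
```

```text
33.55 [0.552  0.0993 0.2048] [-179.7691    0.1354  -94.535 ] 0.07473945979995619 [ 1.7199 -0.645   0.3054]
```

View pics/w13.png

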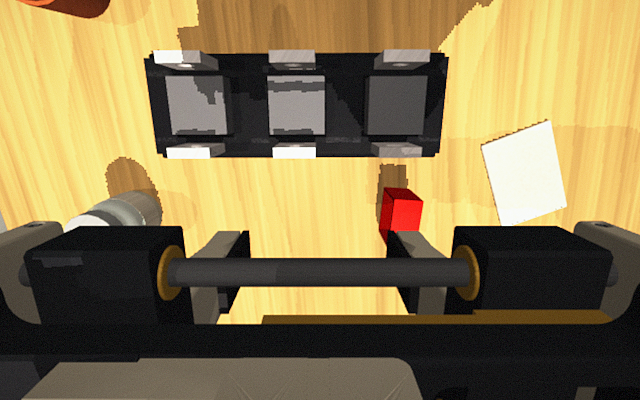

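```bash
python3 - <<'E'
from quad import *
for z,n,px in ((.04,'c2',[[167,76],[226,76],[228,134],[169,134]]),(.04,'c1',[[268,75],[325,75],[325,134],[269,135]]),(.04,'c0',[[368,76],[431,75],[425,134],[368,134]])):
    print(n,quad("w13",px,z))
E
python3 go.py .53 -.17 .2 -90
```

```text
c2 (array([0.6659, 0.0117]), [57.6, 55.5, 60.4, 55.8], np.float64(-4.494776996855032))
c1 (array([0.5671, 0.0192]), [55.5, 56.3, 57.3, 57.4], np.float64(-3.9852385986450436))
c0 (array([0.4666, 0.0271]), [61.1, 56.2, 58.1, 55.4], np.float64(-4.058907491564833))
[0.5582 0.1035 0.2061] [-179.517     0.1589  -94.393 ] 0.07499730406857737 [10.361   4.3106  5.6316]
tool dx 27.48 dy 0.71 dz 0.61 cm spin -4.4
```

Call:
servo_tool(
  steps=[
    [8.7,5.5,0.1,0,0],
    [8.7,5.5,0.1,0,0],
    [8.7,5.5,0.1,0,0],
    [8.7,5.5,0.1,0,0],
    [8.7,5.5,0.1,0,-4.4],
    [8.7,0,0,0,0],
    [8.7,0,0,0,0],
    [8.7,0,0,0,0],
  ],
)

```text
time_s: 34.6
tcp_pos: [0.524, -0.1744, 0.2014]
eef_rot: [-180.0, 0.0, -90.1]
contact_force: [-0.4, -0.0, -0.2]
gripper_width: 0.0866
```

```bash
python3 shot.py w14
```

```text
34.6 [ 0.524  -0.1744  0.2014] [-179.9993    0.0059  -90.0644] 0.08656551585574192 [-0.3967 -0.0049 -0.2186]
```

View pics/w14.png

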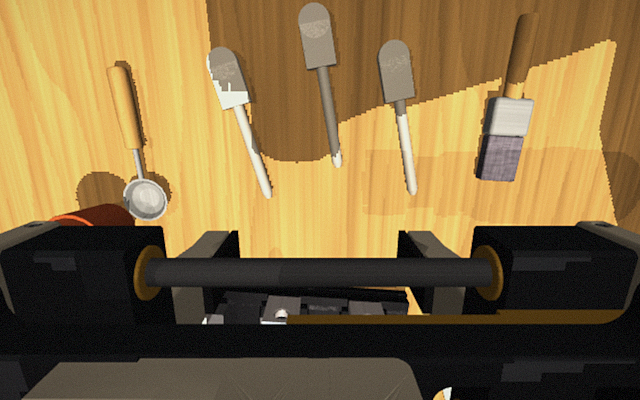

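Run:
```python
from h import *
crop(rd("pics/w14.png"),200,0,430,200,3.4,"pics/w14c.png")
```

```text
(no output)
```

View pics/w14c.png

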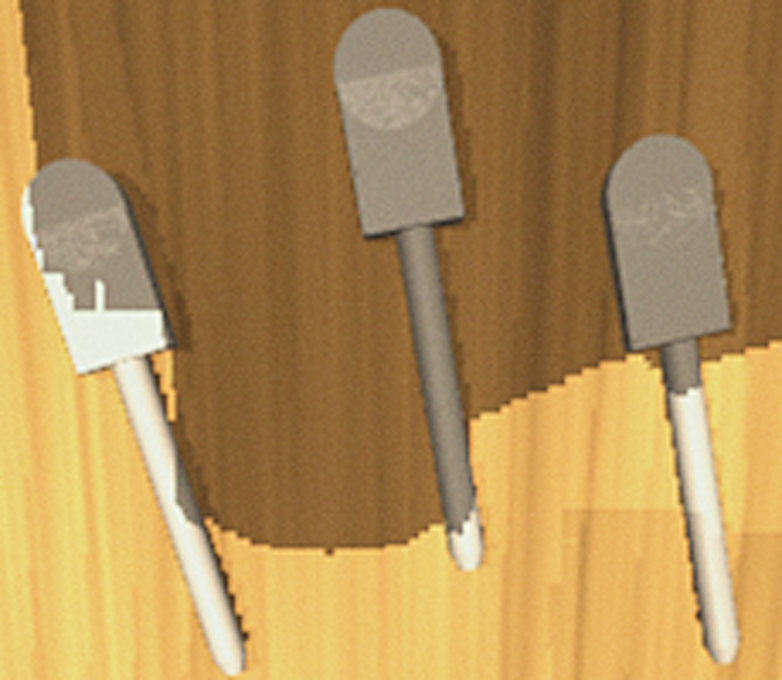

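```bash
cat > stk.py <<'E'
from quad import *
def stk(n,sh,tip,end,k,off,back=.016):
    s=json.load(open(f"pics/{n}.json")); c=cam("wrist",s)
    f=lambda p,z:onz(c,np.array(p)/k+off,z)[0]
    a,b=f(sh[0],.012),f(sh[1],.012); S=(a+b)/2; T=f(tip,.007); E=f(end,.012)
    d=(T-S)[:2];d2=(T-E)[:2]; y=np.degrees(np.arctan2(d2[1],d2[0]))
    u=d2/np.linalg.norm(d2); g=S[:2]-back*u
    print("shoulder",S[:2],"w %.1f"%(1000*np.linalg.norm(a-b)),"tip",T[:2],"rod %.1f full %.1f"%(1000*np.linalg.norm(d),1000*np.linalg.norm(d2)),"axis yaw %.1f (rod only %.1f)"%(y,np.degrees(np.arctan2(d[1],d[0]))),"grip",g)
    return g,y
E
python3 - <<'E'
from stk import *
for nm,sh,tip,end in (("L",[[80,372],[170,343]],[233,670],[70,158]),("M",[[366,235],[463,216]],[469,568],[388,10]),("R",[[631,348],[729,328]],[724,660],[658,136])):
    g,y=stk("w14",sh,tip,end,3.4,[200,0]); print(nm,togo(r.get_state(),g[0],g[1],.003,y-180))
E
```

```text
shoulder [ 0.6106 -0.2543] w 30.3 tip [ 0.5816 -0.1508] rod 107.5 full 166.4 axis yaw 104.4 (rod only 105.6) grip [ 0.6146 -0.2698]
L tool dx 9.55 dy -9.07 dz 19.85 cm spin -14.5
shoulder [ 0.5194 -0.293 ] w 30.1 tip [ 0.5006 -0.1864] rod 108.2 full 167.1 axis yaw 99.2 (rod only 100.0) grip [ 0.5219 -0.3088]
M tool dx 13.46 dy 0.20 dz 19.85 cm spin -9.2
shoulder [ 0.4358 -0.2602] w 31.0 tip [ 0.412  -0.1543] rod 108.5 full 167.1 axis yaw 101.9 (rod only 102.7) grip [ 0.4391 -0.2758]
R tool dx 10.16 dy 8.48 dz 19.85 cm spin -11.9
```

Call:
servo_tool(
  steps=[
    [6,4.8,-4.5,0,0],
    [6,4.75,-4.6,3,0],
    [6,0,0,5,-7.3],
    [6,0,0,5,-7.3],
    [6,0,0,3,0],
    [6,0,0,0,0],
    [6,0,0,0,0],
  ],
  squeeze=40,
)

```text
time_s: 35.52
tcp_pos: [0.6073, -0.2615, 0.0471]
eef_rot: [-179.9, -0.1, -75.4]
contact_force: [-0.4, -0.9, 0.4]
gripper_width: 0.0603
```

```bash
python3 go.py .6146 -.2698 .003 -75.3; python3 shot.py w15
```

```text
[ 0.6073 -0.2615  0.0471] [-179.9147   -0.0626  -75.4418] 0.060274110660744895 [-0.3559 -0.8784  0.3966]
tool dx 0.99 dy -0.49 dz 4.41 cm spin -0.1
35.525 [ 0.6073 -0.2615  0.0471] [-179.9147   -0.0626  -75.4418] 0.060274110660744895 [-0.3559 -0.8784  0.3966]
```

View pics/w15.png

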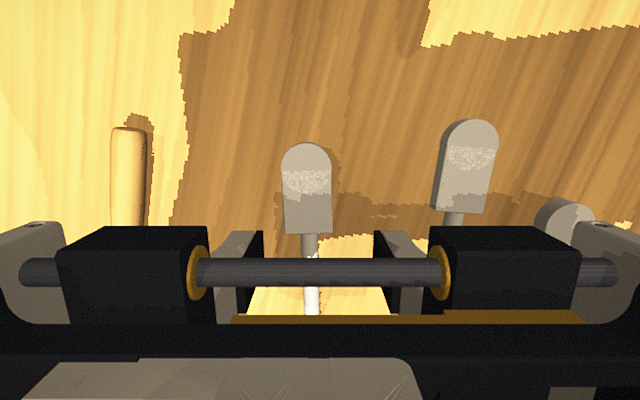

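Run:
```python
from stk import *
c=cam("wrist",json.load(open("pics/w15.json")))
print(onz(c,[[284,233],[332,232],[306,142],[281,175],[332,178]],.012))
a,b,e=onz(c,[[284,233],[332,232],[306,142]],.012); S=(a+b)/2; print("w",np.linalg.norm(a-b),"len",np.linalg.norm(S-e)); d=(S-e)[:2]; y=np.degrees(np.arctan2(d[1],d[0])); print(y); g=S[:2]-.016*d/np.linalg.norm(d); print(g, togo(r.get_state(),g[0],g[1],.003,y-180))
```

```text
[[ 0.6272 -0.2506  0.012 ]
 [ 0.5965 -0.2594  0.012 ]
 [ 0.6275 -0.3124  0.012 ]
 [ 0.6379 -0.2884  0.012 ]
 [ 0.6061 -0.2946  0.012 ]]
w 0.0319425936946568 len 0.05946104159861702
105.29690715402515
[ 0.6161 -0.2704] tool dx 1.07 dy -0.61 dz 4.46 cm spin -0.8
```

Call:
servo_tool(
  steps=[
    [6,1.05,-0.6,0,-0.4],
    [6,0,0,2,0],
    [6,0,0,1.4,0],
    [6,0,0,0.8,0],
    [6,0,0,0,0],
    [6,0,0,0,0],
  ],
)

```text
time_s: 36.33
tcp_pos: [0.6149, -0.2707, 0.0042]
eef_rot: [-180.0, -0.0, -75.1]
contact_force: [-0.7, -0.0, 0.2]
gripper_width: 0.0599
```

```bash
python3 go.py .6161 -.2704 .003 -74.9
```

```text
[ 0.6149 -0.2707  0.0042] [-179.9671   -0.0248  -75.0992] 0.05992923745987744 [-0.7265 -0.0143  0.2032]
tool dx 0.01 dy -0.13 dz 0.12 cm spin -0.2
```

Call:
servo_tool(
  steps=[
    [6,0,-0.1,0.12,0],
    [2,0,0,0,0],
    [2,0,0,0,0],
    [2,0,0,0,0],
    [2,0,0,0,0],
    [2,0,0,0,0],
    [2,0,0,0,0],
  ],
)

```text
time_s: 37.2
tcp_pos: [0.6155, -0.2703, 0.0025]
eef_rot: [-180.0, -0.0, -75.1]
contact_force: [-0.4, 0.2, 0.6]
gripper_width: 0.0313
```

Call:
servo_tool(
  steps=[
    [2,0,0,-1,0],
    [2,0,0,-2,0],
    [2,0,0,-2,0],
    [2,0,0,0,0],
    [2,0,0,0,0],
    [2,0,0,0,0],
  ],
)

```text
time_s: 37.95
tcp_pos: [0.6148, -0.2701, 0.0515]
eef_rot: [179.9, 0.0, -75.1]
contact_force: [-0.4, 0.5, -0.7]
gripper_width: 0.0315
```

```bash
python3 shot.py w16
python3 - <<'E'
from h import *
im=r.capture("side"); cv2.imwrite("pics/s16f.png",im[:,:,::-1]); crop(im,240,130,420,250,4,"pics/s16.png")
E
```

```text
37.95 [ 0.6148 -0.2701  0.0515] [179.9255   0.041  -75.1231] 0.03149111171463297 [-0.4286  0.4603 -0.6965]
```

View pics/w16.png

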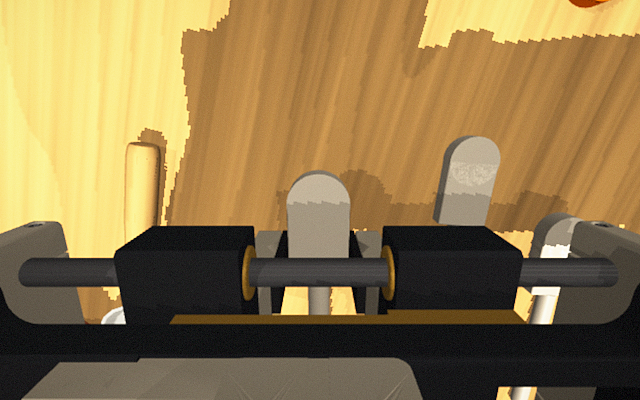

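View pics/s16.png

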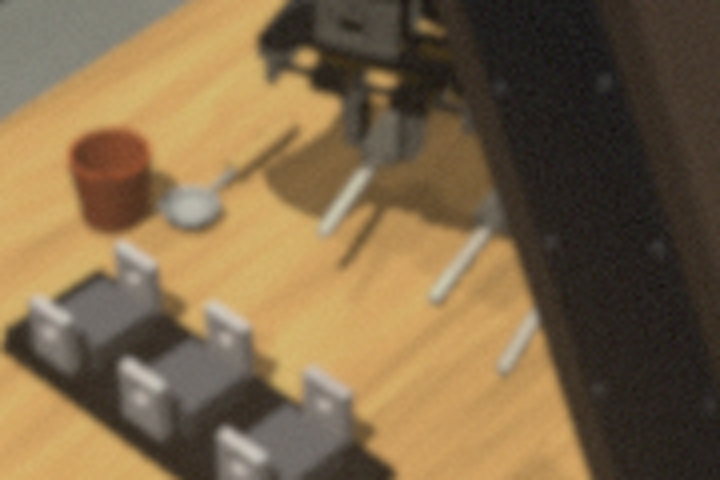

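```bash
python3 go.py .6528 -.1827 .0505 -94.5
python3 - <<'E'
from h import *
crop(r.capture("top"),290,100,450,260,4,"pics/t16.png")
E
```

```text
[ 0.615  -0.2702  0.0516] [179.932    0.0326 -75.1157] 0.03173601967606117 [ 0.0171 -0.6925  0.2724]
tool dx -7.48 dy -5.90 dz 0.11 cm spin 19.4
```

View pics/t16.png

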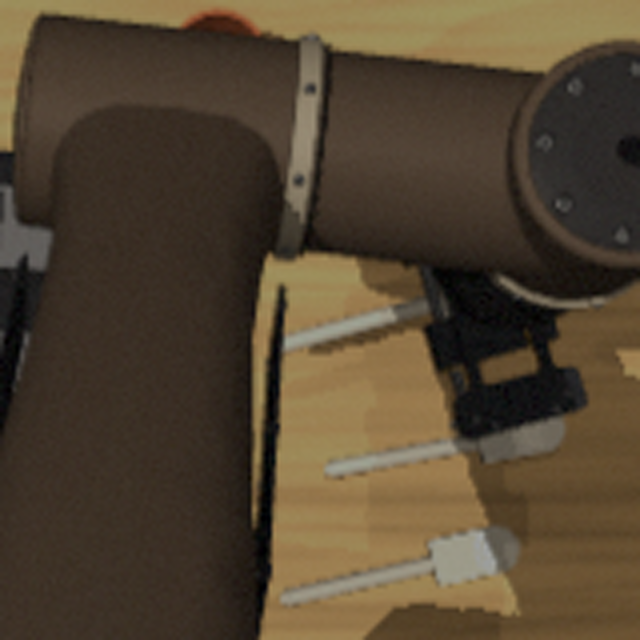

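Run:
```python
from h import *
c=cam("side")
for z in (.050,.055,.06): print(z,proj(c,[.5831,-.1504,z]))
print(proj(c,[.5895,-.1745,.055]))
crop(rd("pics/s16f.png"),300,155,350,195,14,"pics/s16t.png")
```

```text
0.05 [[320.6756 189.5697]]
0.055 [[320.6633 188.3424]]
0.06 [[320.651  187.1094]]
[[323.9291 183.7056]]
```

View pics/s16t.png

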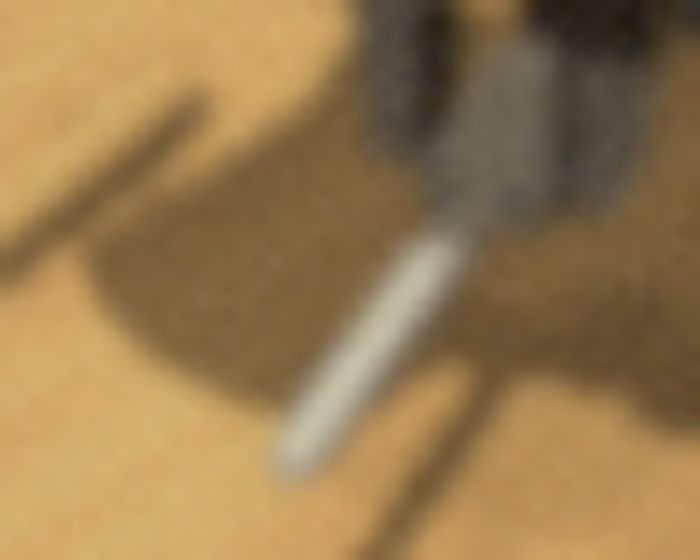

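Call:
servo_tool(
  steps=[
    [2,-2.5,-2,0,0],
    [2,-2.5,-2,0,0],
    [2,-2.48,-1.9,0.1,0],
    [2,0,0,0,7],
    [2,0,0,0,7],
    [2,0,0,0,5.4],
    [2,0,0,0,0],
    [2,0,0,0,0],
  ],
)

```text
time_s: 39.1
tcp_pos: [0.6531, -0.1829, 0.0512]
eef_rot: [180.0, -0.0, -94.4]
contact_force: [-0.2, 0.0, -1.6]
gripper_width: 0.0312
```

Call:
servo_tool(
  steps=[
    [2,0,0,0,0],
    [2,0,0,0,0],
  ],
)

```text
time_s: 39.35
tcp_pos: [0.6532, -0.1829, 0.0514]
eef_rot: [180.0, -0.0, -94.5]
contact_force: [0.1, 0.8, -0.5]
gripper_width: 0.0317
```

```bash
python3 go.py .6528 -.1827 .0505 -94.5;  python3 - <<'E'
from h import *
im=r.capture("side"); cv2.imwrite("pics/s17f.png",im[:,:,::-1]); crop(im,230,150,370,250,5.5,"pics/s17.png")
print(proj(cam("side"),[.6528+.124*.0785,-.1827+.124*.997,.054]))
E
```

```text
[ 0.6532 -0.1829  0.0514] [179.9987  -0.0002 -94.482 ] 0.0316934678596645 [ 0.0636  0.8005 -0.5434]
tool dx -0.01 dy 0.04 dz 0.09 cm spin 0.0
[[282.033  193.0522]]
```

View pics/s17.png

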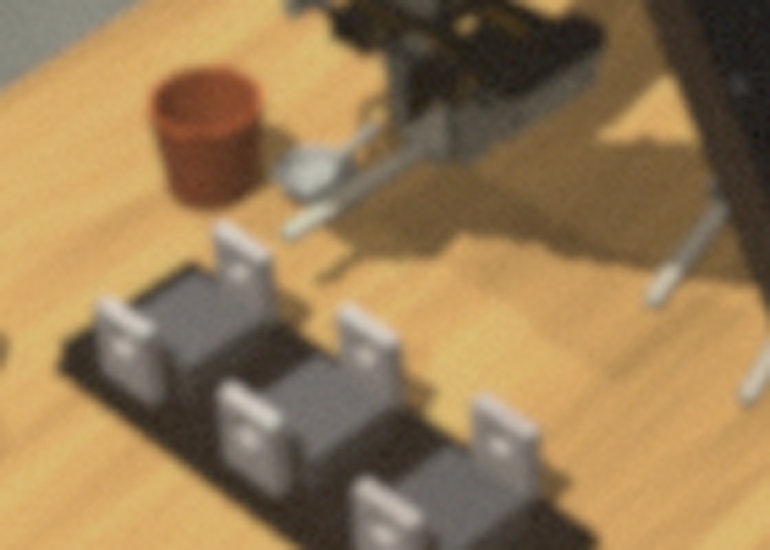

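Run:
```python
from h import *
v=np.array([.0785,.9969,0]);u=np.array([.9969,-.0785,0])
c0=np.array([.5685,.0205,.054])
for i,n in ((-1,'0'),(0,'1'),(1,'2')):
    for o in (-.037,.047):
        p=c0+.1*i*u+o*v; print(n,o,((proj(cam("side"),p)[0]-[230,150])*5.5))
im=rd("pics/s17f.png"); crop(im,240,170,340,240,8,"pics/s17e.png")
for i in(-1,0,1):
    for o in (-.037,.047): print((proj(cam("side"),c0+.1*i*u+o*v)[0]-[240,170])*8)
```

```text
0 -0.037 [500.3822 442.3161]
0 0.047 [383.2292 529.7351]
1 -0.037 [365.0958 351.118 ]
1 0.047 [247.9077 431.9761]
2 -0.037 [239.7112 266.5949]
2 0.047 [122.8174 341.6083]
[647.8287 483.3689]
[477.4243 610.5238]
[451.0484 350.7171]
[280.5931 468.3289]
[268.6709 227.7744]
[ 98.6434 336.8848]
```

View pics/s17e.png

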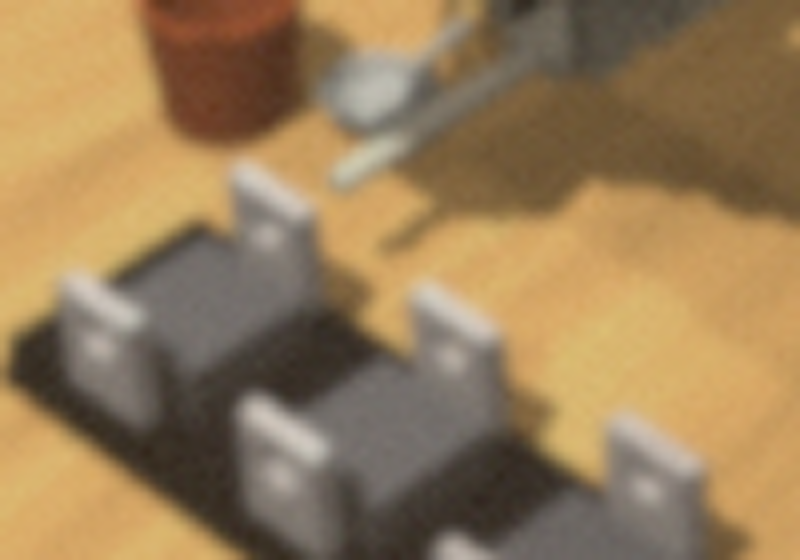

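Call:
servo_tool(
  steps=[
    [2,0,0.04,0.1,0],
    [2,-1,0,0,0],
    [2,-1,0,0,0],
    [2,-0.5,0,0,0],
    [2,-0.5,0,0,0],
    [2,-0.5,0,0,0],
    [2,0,0,0,0],
    [2,0,0,0,0],
  ],
)

```text
time_s: 40.4
tcp_pos: [0.6556, -0.148, 0.0505]
eef_rot: [-180.0, -0.0, -94.5]
contact_force: [0.7, -0.2, 0.3]
gripper_width: 0.0312
```

```bash
python3 go.py .6632 -.0502 .0505 -94.5;  python3 - <<'E'
from h import *
im=r.capture("side"); cv2.imwrite("pics/s18f.png",im[:,:,::-1]); crop(im,240,160,340,240,7,"pics/s18.png")
E
```

```text
[ 0.6556 -0.148   0.0505] [-179.9987   -0.0012  -94.5148] 0.03120167502878227 [ 0.6893 -0.2222  0.3242]
tool dx -9.81 dy 0.01 dz -0.00 cm spin -0.0
```

View pics/s18.png

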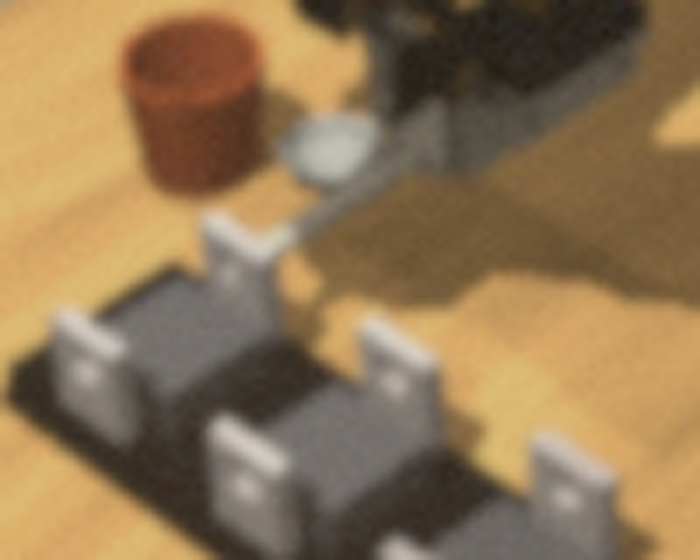

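Call:
servo_tool(
  steps=[
    [2,-0.5,0,0,0],
    [2,-0.5,0,0,0],
    [2,-0.5,0,0,0],
    [2,-0.5,0,0,0],
    [2,0,0,0,0],
  ],
)

```text
time_s: 41.08
tcp_pos: [0.6573, -0.1274, 0.0505]
eef_rot: [-180.0, 0.0, -94.5]
contact_force: [-0.8, 0.2, -0.5]
gripper_width: 0.0314
```

```bash
python3 go.py .6632 -.0502 .0505 -94.5;  python3 - <<'E'
from h import *
im=r.capture("side"); crop(im,240,160,340,240,7,"pics/s19.png")
E
```

```text
[ 0.6573 -0.1274  0.0505] [-179.993     0.0029  -94.4801] 0.03137062607558924 [-0.7773  0.2313 -0.4599]
tool dx -7.75 dy 0.01 dz -0.00 cm spin 0.0
```

View pics/s19.png

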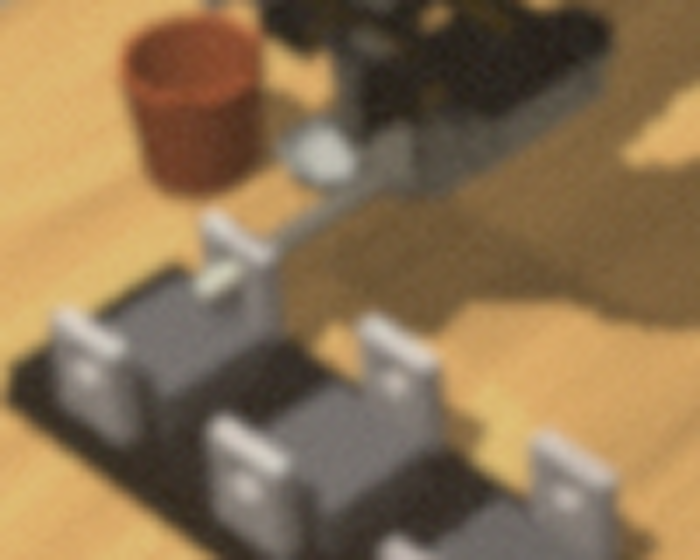

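Through the near eyelet with no force. Continue.

Call:
servo_tool(
  steps=[
    [2,-1,0,0,0],
    [2,-1,0,0,0],
    [2,-1,0,0,0],
    [2,-1,0,0,0],
    [2,-1,0,0,0],
    [2,-1,0,0,0],
    [2,0,0,0,0],
    [2,0,0,0,0],
  ],
)

```text
time_s: 42.12
tcp_pos: [0.6618, -0.0682, 0.0504]
eef_rot: [180.0, -0.0, -94.5]
contact_force: [-0.3, 0.3, -0.1]
gripper_width: 0.0311
```

```bash
python3 go.py .6632 -.0502 .0505 -94.5;  python3 - <<'E'
from h import *
im=r.capture("side"); crop(im,230,160,330,240,7,"pics/s20.png")
E
```

```text
[ 0.6618 -0.0682  0.0504] [179.9923  -0.004  -94.5052] 0.031138986342743608 [-0.2918  0.3025 -0.0735]
tool dx -1.81 dy 0.00 dz -0.01 cm spin -0.0
```

View pics/s20.png

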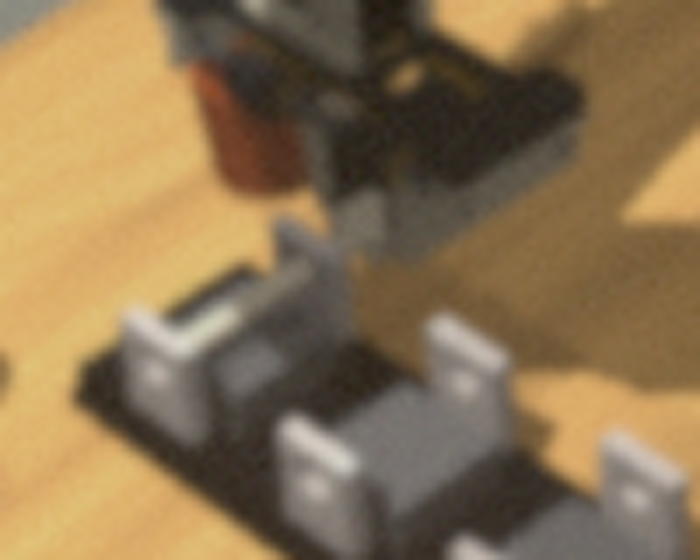

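Call:
servo_tool(
  steps=[
    [2,-0.5,0,0,0],
    [2,-0.5,0,0,0],
    [2,-0.3,0,0,0],
    [2,-0.2,0,0,0],
    [2,-0.2,0,0,0],
    [2,0,0,0,0],
  ],
)

```text
time_s: 42.92
tcp_pos: [0.6632, -0.0511, 0.0504]
eef_rot: [180.0, -0.0, -94.5]
contact_force: [-0.4, -0.1, -0.1]
gripper_width: 0.0314
```

```bash
python3 go.py .6632 -.0502 .0505 -94.5;  python3 shot.py w21
python3 - <<'E'
from h import *
im=r.capture("side"); crop(im,230,160,330,240,7,"pics/s21.png")
E
```

```text
[ 0.6632 -0.0511  0.0504] [179.9983  -0.0032 -94.5046] 0.03135947342898423 [-0.3548 -0.1103 -0.1421]
tool dx -0.09 dy 0.01 dz -0.01 cm spin -0.0
42.925 [ 0.6632 -0.0511  0.0504] [179.9983  -0.0032 -94.5046] 0.03135947342898423 [-0.3548 -0.1103 -0.1421]
```

View pics/s21.png

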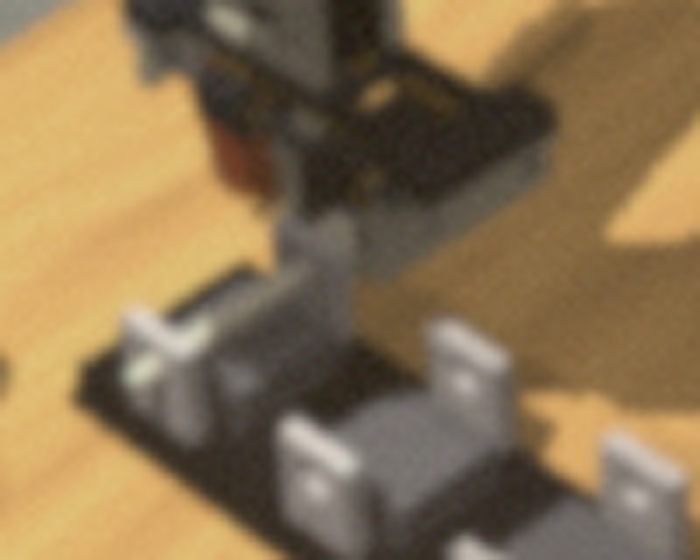

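View pics/w21.png

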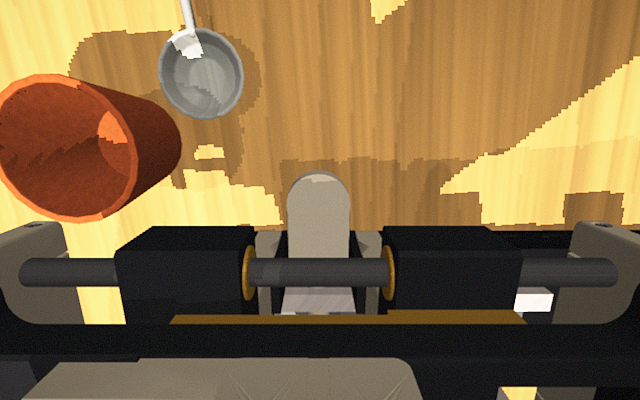

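Call:
servo_tool(
  steps=[
    [2,-0.1,0,0,0],
    [2,-0.1,0,0,0],
    [2,0,0,0,0],
  ],
)

```text
time_s: 43.4
tcp_pos: [0.6632, -0.0509, 0.0505]
eef_rot: [180.0, -0.1, -94.5]
contact_force: [0.6, -7.2, -1.0]
gripper_width: 0.0313
```

Call:
servo_tool(
  steps=[
    [2,-0.1,0,0,0],
    [2,-0.1,0,0,0],
    [2,0,0,0,0],
  ],
)

```text
time_s: 43.78
tcp_pos: [0.6632, -0.0507, 0.0505]
eef_rot: [179.9, -0.2, -94.5]
contact_force: [0.8, -14.5, -0.7]
gripper_width: 0.0314
```

Call:
servo_tool(
  steps=[
    [2,0.2,0,0,0],
    [2,0,0,0,0],
    [4.5,0,0,0,0],
    [4.5,0,0,0,0],
    [4.5,0,0,0,0],
    [4.5,0,0,-3,0],
    [4.5,0,0,-5,0],
    [4.5,0,0,-5,0],
  ],
)

```text
time_s: 44.78
tcp_pos: [0.6632, -0.0489, 0.1817]
eef_rot: [180.0, -0.0, -94.5]
contact_force: [0.8, 0.8, -0.1]
gripper_width: 0.045
```

```bash
python3 shot.py w22
python3 - <<'E'
from h import *
im=r.capture("side"); crop(im,230,150,330,240,7,"pics/s22.png")
E
```

```text
44.775 [ 0.6632 -0.0489  0.1817] [179.9676  -0.0022 -94.4881] 0.04495125800810308 [ 0.8496  0.7506 -0.1063]
```

View pics/s22.png

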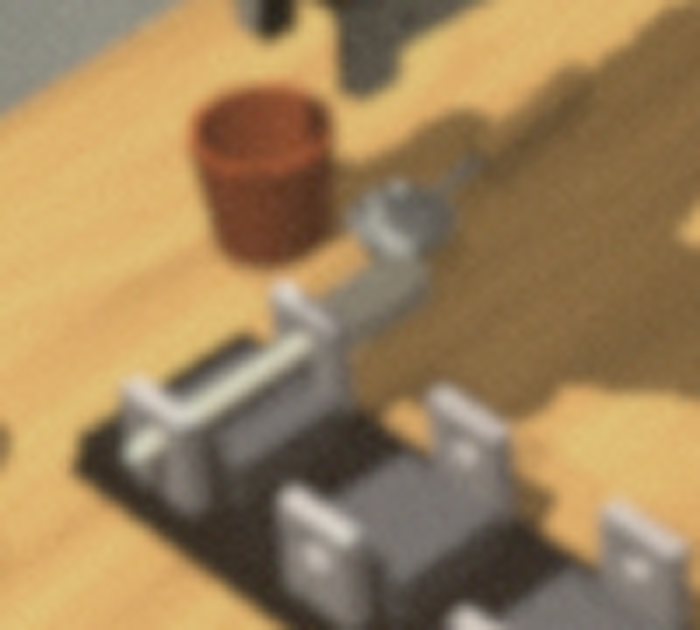

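View pics/w22.png

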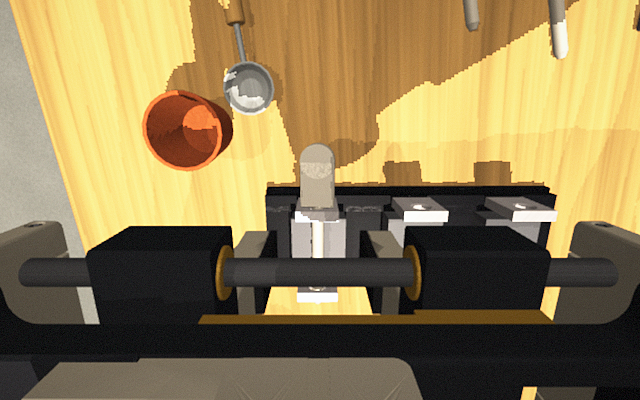

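```bash
python3 go.py .50 -.20 .2 -80
```

```text
[ 0.6668 -0.0489  0.1875] [-179.392     0.0762  -94.4377] 0.04499963001896946 [0.4356 0.117  0.1441]
tool dx 16.36 dy 15.46 dz -1.25 cm spin -14.4
```

Call:
servo_tool(
  steps=[
    [6,4.1,3.9,-0.5,0],
    [6,4.1,3.9,-0.5,0],
    [6,4.1,3.9,0,0],
    [6,4.1,3.8,0,-7],
    [6,0,0,0,-7.4],
    [6,0,0,0,0],
    [6,0,0,0,0],
    [6,0,0,0,0],
  ],
)

```text
time_s: 45.88
tcp_pos: [0.4964, -0.2, 0.1902]
eef_rot: [180.0, 0.0, -80.2]
contact_force: [-1.0, 0.0, 1.1]
gripper_width: 0.0603
```

```bash
python3 shot.py w23
```

```text
45.875 [ 0.4964 -0.2     0.1902] [179.9805   0.0059 -80.1532] 0.060260917962903275 [-1.0357  0.0484  1.0708]
```

View pics/w23.png

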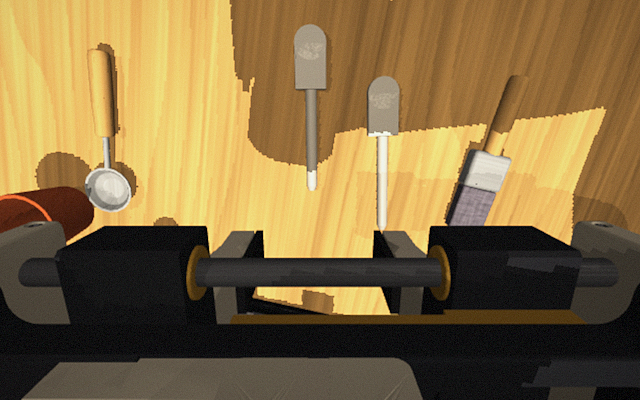

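Run:
```python
from h import *
crop(rd("pics/w23.png"),280,15,420,235,3.0,"pics/w23c.png")
```

```text
(no output)
```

View pics/w23c.png

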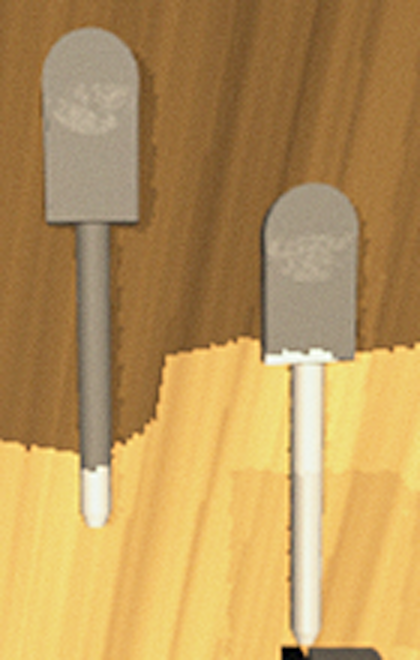

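Run:
```python
from stk import *
for nm,sh,tip,end in (("M",[[46,221],[137,221]],[95,527],[90,28]),("R",[[265,362],[355,358]],[306,645],[310,184])):
    g,y=stk("w23",sh,tip,end,3.0,[280,15]); print(nm,togo(r.get_state(),g[0],g[1],.047,y-180))
```

```text
shoulder [ 0.5197 -0.2932] w 31.1 tip [ 0.5004 -0.186 ] rod 108.9 full 168.2 axis yaw 100.1 (rod only 100.2) grip [ 0.5225 -0.3089]
M tool dx 11.18 dy -0.71 dz 14.32 cm spin -0.2
shoulder [ 0.4356 -0.2605] w 31.9 tip [ 0.4112 -0.1533] rod 109.9 full 168.5 axis yaw 102.9 (rod only 102.8) grip [ 0.4391 -0.2761]
R tool dx 6.51 dy 6.93 dz 14.32 cm spin -3.0
```

Call:
servo_tool(
  steps=[
    [6,5.6,-0.35,0,-0.2],
    [6,5.6,-0.35,3,0],
    [6,0,0,5,0],
    [6,0,0,5,0],
    [6,0,0,2,0],
    [6,0,0,0,0],
    [6,0,0,0,0],
  ],
)

```text
time_s: 46.8
tcp_pos: [0.523, -0.3087, 0.0419]
eef_rot: [-179.9, -0.0, -79.9]
contact_force: [-0.0, -0.4, -0.1]
gripper_width: 0.0599
```

```bash
python3 go.py .5225 -.3089 .003 -79.9
```

```text
[ 0.523  -0.3087  0.0419] [-179.9423   -0.0428  -79.8906] 0.05994581188458865 [-0.0207 -0.4334 -0.1025]
tool dx 0.01 dy 0.05 dz 3.89 cm spin 0.0
```

Call:
servo_tool(
  steps=[
    [6,0,0,2,0],
    [6,0,0,1.3,0],
    [6,0,0,0.6,0],
    [6,0,0,0,0],
    [2,0,0,0,0],
    [2,0,0,0,0],
    [2,0,0,0,0],
    [2,0,0,0,0],
  ],
)

```text
time_s: 47.8
tcp_pos: [0.5222, -0.3087, 0.0022]
eef_rot: [-180.0, -0.0, -79.9]
contact_force: [-1.3, 0.7, 2.5]
gripper_width: 0.0314
```

Call:
servo_tool(
  steps=[
    [2,0,0,0,0],
    [2,0,0,0,0],
  ],
)

```text
time_s: 48.05
tcp_pos: [0.5222, -0.3087, 0.0022]
eef_rot: [-180.0, -0.0, -79.9]
contact_force: [-1.0, 0.6, 2.8]
gripper_width: 0.0318
```

Call:
servo_tool(
  steps=[
    [2,0,0,-1,0],
    [2,0,0,-2,0],
    [2,0,0,-2,0],
    [2,0,0,0,0],
    [2,0,0,0,0],
    [2,0,0,0,0],
  ],
)

```text
time_s: 48.8
tcp_pos: [0.5214, -0.3084, 0.0511]
eef_rot: [179.9, 0.0, -79.9]
contact_force: [0.4, 0.2, -0.8]
gripper_width: 0.0313
```

```bash
python3 go.py .5531 -.1749 .0502 -94.5
```

```text
[ 0.5214 -0.3084  0.0511] [179.9278   0.0391 -79.9227] 0.031288383960289746 [ 0.385   0.2188 -0.8146]
tool dx -12.59 dy -5.45 dz 0.09 cm spin 14.6
```

Call:
servo_tool(
  steps=[
    [2,-3.2,-1.4,0,0],
    [2,-3.2,-1.4,0,0],
    [2,-3.2,-1.4,0,0],
    [2,-3,-1.25,0,0],
    [2,0,0,0,7.3],
    [2,0,0,0,7.3],
    [2,0,0,0,0],
    [2,0,0,0,0],
  ],
)

```text
time_s: 49.8
tcp_pos: [0.5534, -0.1751, 0.0516]
eef_rot: [180.0, -0.0, -94.4]
contact_force: [0.4, -0.1, 0.3]
gripper_width: 0.0317
```

Call:
servo_tool(
  steps=[
    [2,0,0,0,0],
    [2,0,0,0,0],
  ],
)

```text
time_s: 50.05
tcp_pos: [0.5536, -0.1752, 0.0519]
eef_rot: [180.0, -0.0, -94.5]
contact_force: [-0.9, -0.3, -0.6]
gripper_width: 0.0319
```

```bash
python3 go.py .5531 -.1749 .0502 -94.5;  python3 - <<'E'
from h import *
im=r.capture("side"); crop(im,240,150,360,250,6.5,"pics/s24.png")
print((proj(cam("side"),[.5531+.124*.0785,-.1749+.124*.997,.054])-[240,150])*6.5)
E
```

```text
[ 0.5536 -0.1752  0.0519] [179.9953  -0.0008 -94.4813] 0.031882343616100754 [-0.8785 -0.3128 -0.576 ]
tool dx -0.02 dy 0.05 dz 0.17 cm spin 0.0
[[421.5267 377.0037]]
```

View pics/s24.png

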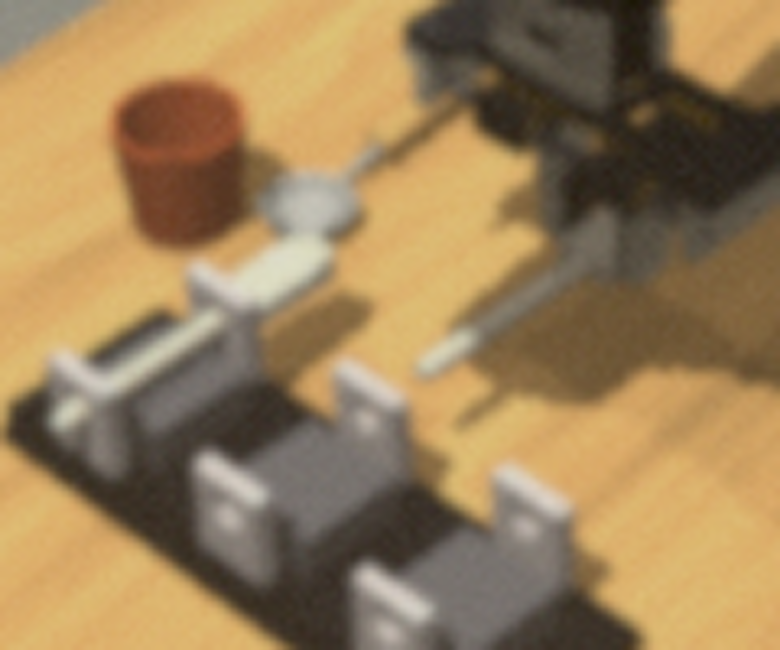

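Good; aligned (tip at (421,373) against predicted (421.5,377) with the tool 1.7 mm high). Correct and insert.

Call:
servo_tool(
  steps=[
    [2,0,0.05,0.17,0],
    [2,-1,0,0,0],
    [2,-1,0,0,0],
    [2,-1,0,0,0],
    [2,-0.5,0,0,0],
    [2,-0.5,0,0,0],
    [2,0,0,0,0],
    [2,0,0,0,0],
  ],
)

```text
time_s: 51.1
tcp_pos: [0.5563, -0.1352, 0.0503]
eef_rot: [-180.0, -0.0, -94.5]
contact_force: [-0.6, 0.4, 0.2]
gripper_width: 0.0312
```

```bash
python3 go.py .5635 -.0424 .0502 -94.5
```

```text
[ 0.5563 -0.1352  0.0503] [-179.9999   -0.0003  -94.5172] 0.031229411743170624 [-0.6483  0.4002  0.2432]
tool dx -9.31 dy 0.01 dz 0.01 cm spin -0.0
```

Call:
servo_tool(
  steps=[
    [2,-0.5,0,0,0],
    [2,-0.5,0,0,0],
    [2,-1,0,0,0],
    [2,-1,0,0,0],
    [2,-1,0,0,0],
    [2,-1,0,0,0],
    [2,-1,0,0,0],
    [2,0,0,0,0],
  ],
)

```text
time_s: 52.1
tcp_pos: [0.5611, -0.0745, 0.0503]
eef_rot: [-180.0, 0.0, -94.5]
contact_force: [-0.4, 0.2, -1.3]
gripper_width: 0.0317
```

```bash
python3 go.py .5635 -.0424 .0502 -94.5;  python3 - <<'E'
from h import *
im=r.capture("side"); crop(im,240,150,360,250,6.5,"pics/s25.png")
E
```

```text
[ 0.5611 -0.0745  0.0503] [-179.9961    0.0018  -94.4533] 0.031660217800952385 [-0.4188  0.1513 -1.2837]
tool dx -3.22 dy 0.01 dz 0.01 cm spin 0.0
```

View pics/s25.png

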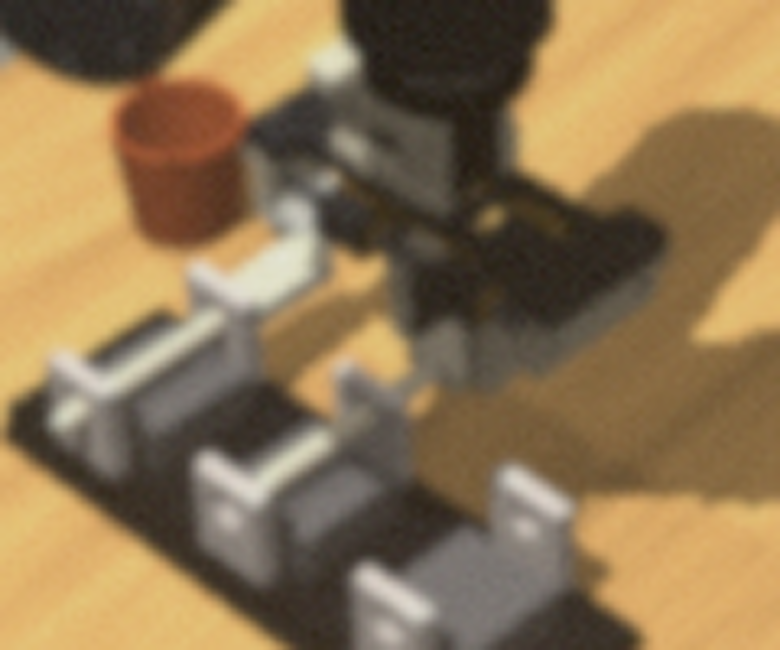

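Call:
servo_tool(
  steps=[
    [2,-0.7,0,0,0],
    [2,-0.7,0,0,0],
    [2,-0.6,0,0,0],
    [2,-0.5,0,0,0],
    [2,-0.3,0,0,0],
    [2,-0.2,0,0,0],
    [2,0,0,0,0],
  ],
)

```text
time_s: 53.02
tcp_pos: [0.5634, -0.0453, 0.0503]
eef_rot: [-180.0, 0.0, -94.5]
contact_force: [0.9, -0.6, -0.6]
gripper_width: 0.0313
```

Call:
servo_tool(
  steps=[
    [2,-0.1,0,0,0],
    [2,-0.1,0,0,0],
    [2,-0.1,0,0,0],
    [2,0,0,0,0],
  ],
)

```text
time_s: 53.52
tcp_pos: [0.5636, -0.0426, 0.0503]
eef_rot: [180.0, -0.0, -94.5]
contact_force: [0.4, -1.4, -0.6]
gripper_width: 0.0316
```

Call:
servo_tool(
  steps=[
    [2,-0.1,0,0,0],
    [2,-0.1,0,0,0],
    [2,-0.1,0,0,0],
    [2,0,0,0,0],
  ],
)

```text
time_s: 54.02
tcp_pos: [0.5636, -0.0422, 0.0504]
eef_rot: [180.0, -0.2, -94.5]
contact_force: [3.3, -17.5, -1.4]
gripper_width: 0.0314
```

Contact: home. Relax, release, rise.

Call:
servo_tool(
  steps=[
    [2,0.25,0,0,0],
    [2,0,0,0,0],
    [4.5,0,0,0,0],
    [4.5,0,0,0,0],
    [4.5,0,0,0,0],
    [4.5,0,0,-3,0],
    [4.5,0,0,-5,0],
    [4.5,0,0,-5,0],
  ],
)

```text
time_s: 55.02
tcp_pos: [0.5634, -0.0417, 0.1816]
eef_rot: [180.0, -0.0, -94.5]
contact_force: [-0.0, 0.2, 0.8]
gripper_width: 0.0449
```

```bash
python3 go.py .44 -.17 .19 -77
```

```text
[ 0.5634 -0.0417  0.1816] [179.9683  -0.0059 -94.4956] 0.04489724407940273 [-0.0211  0.1513  0.7965]
tool dx 13.76 dy 11.29 dz -0.84 cm spin -17.5
```

Call:
servo_tool(
  steps=[
    [6,4.6,3.8,-0.5,0],
    [6,4.6,3.8,-0.3,0],
    [6,4.5,3.7,0,0],
    [6,0,0,0,-9],
    [6,0,0,0,-8.5],
    [6,0,0,0,0],
    [6,0,0,0,0],
  ],
)

```text
time_s: 55.9
tcp_pos: [0.4402, -0.1694, 0.1882]
eef_rot: [-180.0, 0.0, -77.2]
contact_force: [0.3, 0.0, 0.5]
gripper_width: 0.0602
```

```bash
python3 shot.py w26
python3 - <<'E'
from h import *
im=r.capture("side"); crop(im,230,150,350,250,6.5,"pics/s26.png")
E
```

```text
55.9 [ 0.4402 -0.1694  0.1882] [-179.9991    0.007   -77.1809] 0.060192443229144896 [0.2626 0.0294 0.525 ]
```

View pics/w26.png

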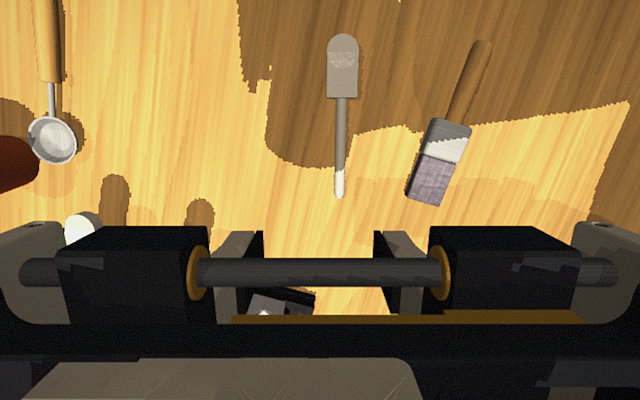

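View pics/s26.png

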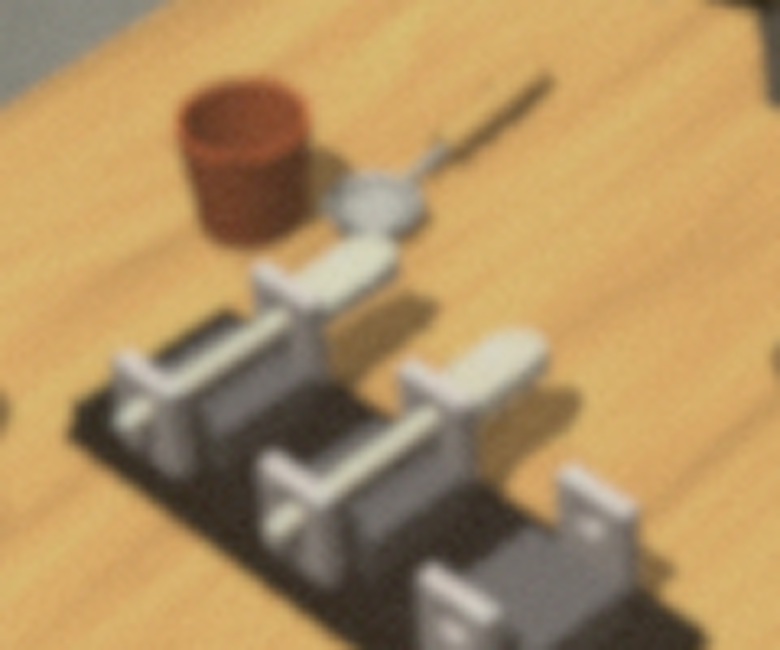

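Both stakes are home. Measure the last one (shoulder ≈ (327,97)–(358,97), tip (340,198), end (343,33)).

Run:
```python
from h import *
crop(rd("pics/w26.png"),300,20,420,210,3.1,"pics/w26c.png")
```

```text
(no output)
```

View pics/w26c.png

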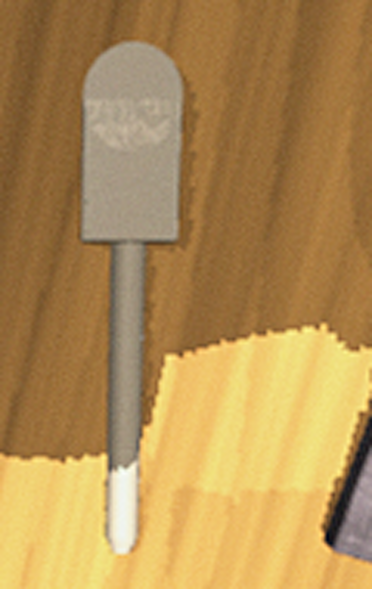

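Run:
```python
from stk import *
for nm,sh,tip,end in (("R",[[82,240],[178,241]],[122,552],[133,42]),):
    g,y=stk("w26",sh,tip,end,3.1,[300,20]); print(nm,togo(r.get_state(),g[0],g[1],.042,y-180))
c=cam("wrist",json.load(open("pics/w26.json"))); print("brush",onz(c,[[480,40],[448,128],[425,190],[408,192],[425,120]],.01))
```

```text
shoulder [ 0.435  -0.2598] w 31.8 tip [ 0.4112 -0.1542] rod 108.3 full 167.7 axis yaw 102.8 (rod only 102.7) grip [ 0.4385 -0.2754]
R tool dx 10.29 dy 2.53 dz 14.62 cm spin 0.0
brush [[ 0.3152 -0.3427  0.01  ]
 [ 0.318  -0.2551  0.01  ]
 [ 0.3207 -0.1852  0.01  ]
 [ 0.3385 -0.1788  0.01  ]
 [ 0.3443 -0.2576  0.01  ]]
```

Call:
servo_tool(
  steps=[
    [6,5.2,1.25,0,0],
    [6,5.1,1.25,3,0],
    [6,0,0,5,0],
    [6,0,0,5,0],
    [6,0,0,1.6,0],
    [6,0,0,0,0],
    [6,0,0,0,0],
  ],
)

```text
time_s: 56.88
tcp_pos: [0.4398, -0.2757, 0.0431]
eef_rot: [-179.9, -0.0, -77.0]
contact_force: [0.6, 0.6, 0.6]
gripper_width: 0.0598
```

```bash
python3 go.py .4385 -.2754 .0025 -77.2
```

```text
[ 0.4398 -0.2757  0.0431] [-179.9466   -0.0359  -77.017 ] 0.059805992371778194 [0.5538 0.5597 0.5866]
tool dx -0.06 dy 0.12 dz 4.06 cm spin 0.2
```

Call:
servo_tool(
  steps=[
    [6,0,0.05,2,0],
    [6,0,0,1.4,0],
    [6,0,0,0.6,0],
    [6,0,0,0,0],
    [2,0,0,0,0],
    [2,0,0,0,0],
    [2,0,0,0,0],
    [2,0,0,0,0],
  ],
)

```text
time_s: 57.88
tcp_pos: [0.4387, -0.2757, 0.0025]
eef_rot: [-180.0, -0.0, -77.0]
contact_force: [0.2, 0.2, 2.0]
gripper_width: 0.0313
```

Call:
servo_tool(
  steps=[
    [2,0,0,0,0],
    [2,0,0,0,0],
  ],
)

```text
time_s: 58.12
tcp_pos: [0.4387, -0.2757, 0.0025]
eef_rot: [-180.0, -0.0, -77.0]
contact_force: [0.2, 0.4, 4.9]
gripper_width: 0.0313
```

Call:
servo_tool(
  steps=[
    [2,0,0,-1,0],
    [2,0,0,-2,0],
    [2,0,0,-1.9,0],
    [2,0,0,0,0],
    [2,0,0,0,0],
    [2,0,0,0,0],
  ],
)

```text
time_s: 58.88
tcp_pos: [0.438, -0.2755, 0.0506]
eef_rot: [179.9, 0.0, -77.0]
contact_force: [-0.5, -0.3, -0.3]
gripper_width: 0.0315
```

```bash
python3 go.py .4534 -.167 .0505 -94.5
```

```text
[ 0.438  -0.2755  0.0506] [179.936    0.0362 -77.0217] 0.03152632822622354 [-0.5107 -0.2583 -0.3404]
tool dx -10.23 dy -3.94 dz 0.01 cm spin 17.5
```

Call:
servo_tool(
  steps=[
    [2,-3.4,-1.3,0,0],
    [2,-3.4,-1.3,0,0],
    [2,-3.4,-1.3,0,0],
    [2,0,0,0,8.7],
    [2,0,0,0,8.8],
    [2,0,0,0,0],
    [2,0,0,0,0],
    [2,0,0,0,0],
  ],
)

```text
time_s: 59.88
tcp_pos: [0.4535, -0.1677, 0.0511]
eef_rot: [180.0, -0.0, -94.4]
contact_force: [0.1, -0.5, -0.6]
gripper_width: 0.0315
```

Call:
servo_tool(
  steps=[
    [2,0,0,0,0],
    [2,0,0,0,0],
  ],
)

```text
time_s: 60.12
tcp_pos: [0.4535, -0.1676, 0.0513]
eef_rot: [180.0, -0.0, -94.5]
contact_force: [-0.5, 0.7, -0.7]
gripper_width: 0.0314
```

```bash
python3 go.py .4534 -.167 .0505 -94.5;  python3 - <<'E'
from h import *
im=r.capture("side"); crop(im,250,160,370,260,6.5,"pics/s27.png")
s=r.get_state();p=s["tcp_pos"]
print((proj(cam("side"),[p[0]+.124*.0785,p[1]+.124*.997,p[2]+.0035])-[250,160])*6.5)
E
```

```text
[ 0.4535 -0.1676  0.0513] [179.9978  -0.0002 -94.496 ] 0.03143352408972867 [-0.5101  0.6703 -0.6868]
tool dx -0.06 dy 0.02 dz 0.08 cm spin 0.0
[[516.785  414.7578]]
```

View pics/s27.png

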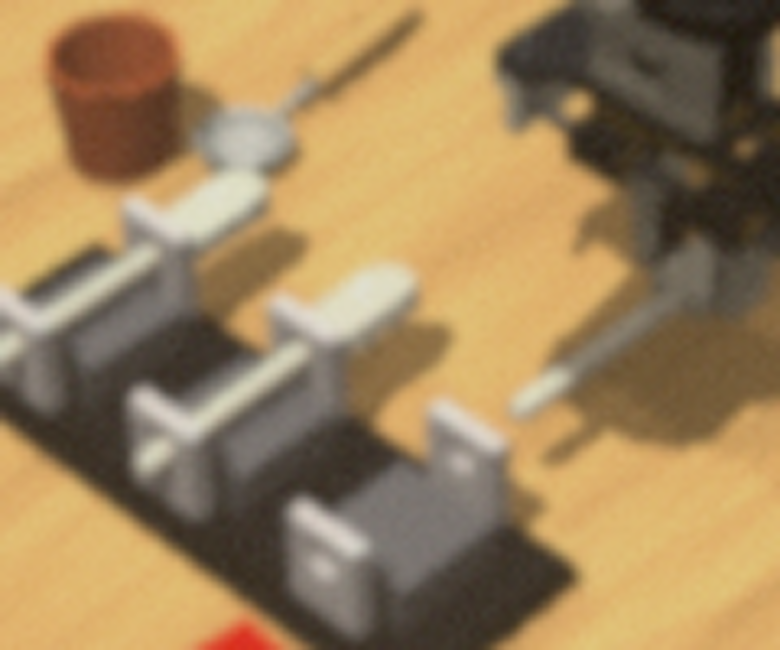

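Call:
servo_tool(
  steps=[
    [2,0,0.02,0.1,0],
    [2,-1,0,0,0],
    [2,-1,0,0,0],
    [2,-1,0,0,0],
    [2,-0.5,0,0,0],
    [2,-0.5,0,0,0],
    [2,0,0,0,0],
    [2,0,0,0,0],
  ],
)

```text
time_s: 61.18
tcp_pos: [0.4565, -0.1277, 0.0503]
eef_rot: [180.0, -0.0, -94.5]
contact_force: [0.5, -0.2, -0.5]
gripper_width: 0.0317
```

```bash
python3 go.py .4638 -.0345 .0505 -94.5
```

```text
[ 0.4565 -0.1277  0.0503] [179.9976  -0.0013 -94.5125] 0.03170704242243513 [ 0.4755 -0.2043 -0.4664]
tool dx -9.35 dy 0.01 dz -0.02 cm spin -0.0
```

Call:
servo_tool(
  steps=[
    [2,-0.5,0,0,0],
    [2,-0.5,0,0,0],
    [2,-1,0,0,0],
    [2,-1,0,0,0],
    [2,-1,0,0,0],
    [2,-1,0,0,0],
    [2,-1,0,0,0],
    [2,0,0,0,0],
  ],
)

```text
time_s: 62.18
tcp_pos: [0.4614, -0.0671, 0.0503]
eef_rot: [-180.0, 0.0, -94.4]
contact_force: [0.9, -0.6, -0.5]
gripper_width: 0.0316
```

```bash
python3 go.py .4638 -.0345 .0505 -94.5;  python3 - <<'E'
from h import *
im=r.capture("side"); crop(im,250,160,370,260,6.5,"pics/s28.png")
E
```

```text
[ 0.4614 -0.0671  0.0503] [-179.9923    0.0022  -94.4482] 0.031642706905519735 [ 0.9271 -0.5761 -0.4542]
tool dx -3.27 dy 0.01 dz -0.02 cm spin 0.1
```

View pics/s28.png

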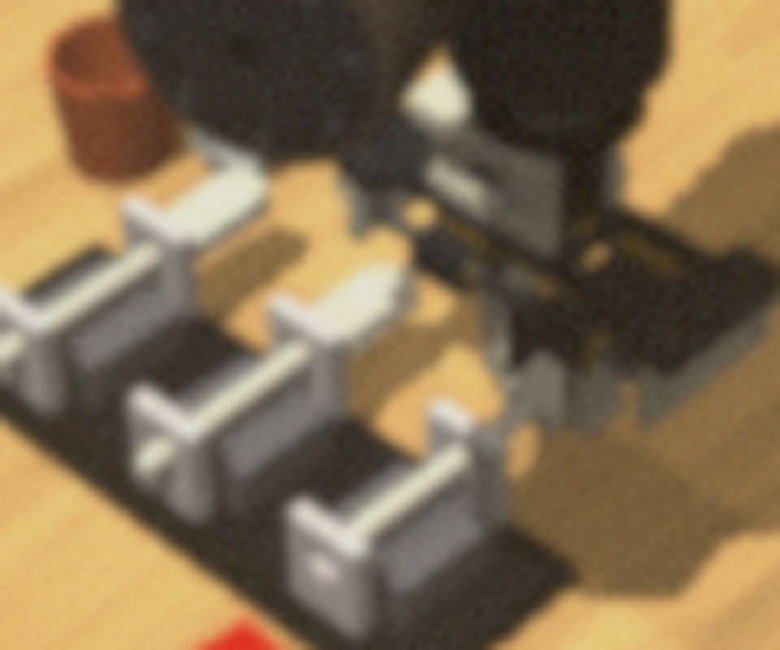

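Call:
servo_tool(
  steps=[
    [2,-0.7,0,0,0],
    [2,-0.7,0,0,0],
    [2,-0.6,0,0,0],
    [2,-0.5,0,0,0],
    [2,-0.3,0,0,0],
    [2,-0.2,0,0,0],
    [2,0,0,0,0],
  ],
)

```text
time_s: 63.1
tcp_pos: [0.4636, -0.0378, 0.0502]
eef_rot: [180.0, 0.0, -94.5]
contact_force: [0.6, 1.1, -1.0]
gripper_width: 0.0318
```

Call:
servo_tool(
  steps=[
    [2,-0.1,0,0,0],
    [2,-0.1,0,0,0],
    [2,-0.1,0,0,0],
    [2,0,0,0,0],
  ],
)

```text
time_s: 63.6
tcp_pos: [0.4638, -0.0353, 0.0503]
eef_rot: [180.0, -0.0, -94.5]
contact_force: [1.1, -4.3, -0.5]
gripper_width: 0.0317
```

Call:
servo_tool(
  steps=[
    [2,-0.1,0,0,0],
    [2,-0.1,0,0,0],
    [2,-0.1,0,0,0],
    [2,0,0,0,0],
  ],
)

```text
time_s: 64.1
tcp_pos: [0.4637, -0.0349, 0.0504]
eef_rot: [179.9, -0.3, -94.5]
contact_force: [7.1, -25.0, -2.3]
gripper_width: 0.0313
```

Home (25 N, no further motion). Relax, release, rise, and look.

Call:
servo_tool(
  steps=[
    [2,0.35,0,0,0],
    [2,0,0,0,0],
    [4.5,0,0,0,0],
    [4.5,0,0,0,0],
    [4.5,0,0,0,0],
    [4.5,0,0,-3,0],
    [4.5,0,0,-5,0],
    [4.5,0,0,-5,0],
  ],
)

```text
time_s: 65.1
tcp_pos: [0.4635, -0.0354, 0.1816]
eef_rot: [180.0, -0.0, -94.5]
contact_force: [1.1, 0.4, -0.2]
gripper_width: 0.0453
```

Call:
servo_tool(
  steps=[
    [6,-4,-3,-5,0],
    [6,-5,-3,0,0],
    [6,-4,-3,0,0],
    [6,0,0,0,0],
    [6,0,0,0,0],
    [6,0,0,0,0],
  ],
)

```text
time_s: 65.85
tcp_pos: [0.5593, 0.0821, 0.2246]
eef_rot: [180.0, 0.0, -94.5]
contact_force: [0.6, -0.4, 0.9]
gripper_width: 0.0599
```

```bash
python3 shot.py w29
python3 - <<'E'
from h import *
im=r.capture("side"); crop(im,240,160,360,260,6.5,"pics/s29.png"); cv2.imwrite("pics/t29.png",r.capture("top")[:,:,::-1])
crop(rd("pics/w29.png"),150,0,470,200,2.5,"pics/w29c.png")
E
```

```text
65.85 [0.5593 0.0821 0.2246] [179.9973   0.0022 -94.5418] 0.05987903862747793 [ 0.5668 -0.3821  0.9473]
```

View pics/w29c.png

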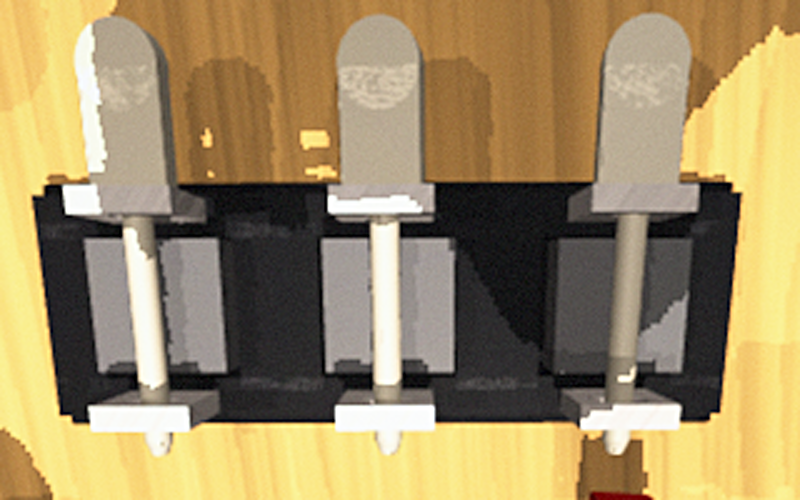

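View pics/s29.png

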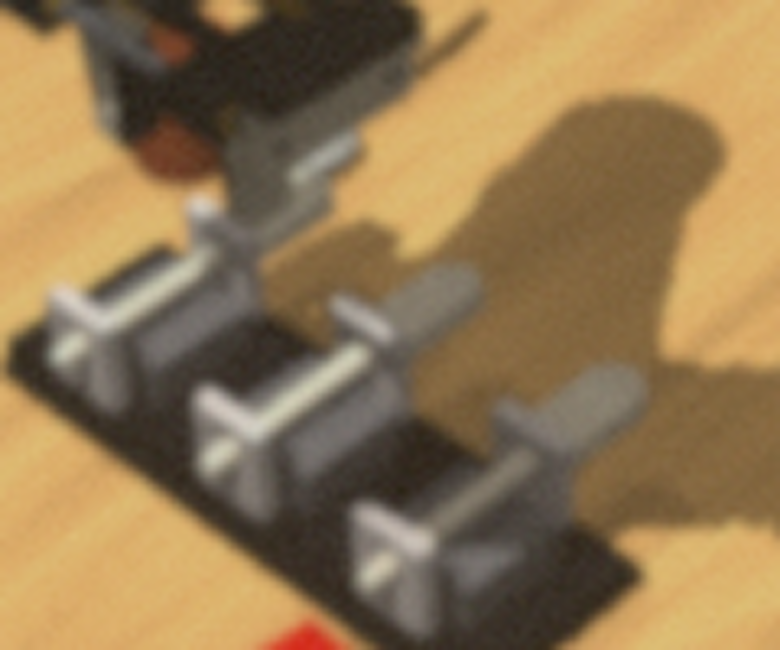

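Run:
```python
from quad import *
s=json.load(open("pics/w29.json")); c=cam("wrist",s)
u=np.array([.9969,-.0785]);v=np.array([.0785,.9969]);o=np.array([.5685,.0205])
T=onz(c,np.array([[160,455],[389,455],[616,455]])/2.5+[150,0],.051)[:,:2]
E=onz(c,np.array([[114,15],[378,14],[650,13]])/2.5+[150,0],.058)[:,:2]
for i,(t,e) in enumerate(zip(T,E)):
    n=o+.1*(1-i)*u-.047*v; print("cell",2-i,"tip in near frame",(t-n)@u,(t-n)@v,"paddle end",(e-n)@u,(e-n)@v,"len",np.linalg.norm(t-e))
for nm,px in (("c2",[[85,238],[220,238],[228,373],[98,373]]),("c1",[[322,238],[454,238],[454,373],[324,373]]),("c0",[[556,238],[692,238],[684,373],[552,373]])):
    q,l,y=quad("w29",np.array(px)/2.5+[150,0],.04); i=int(nm[1])-1; print(nm,(q-o-.1*i*u)@u,(q-o-.1*i*u)@v,l,y)
```

```text
cell 2 tip in near frame -0.0008640941468723382 0.10854366668247357 paddle end -0.0009287678538207045 -0.05988493174854032 len 0.16843098068838344
cell 1 tip in near frame -0.0009603202166169578 0.10853074204595325 paddle end 0.0010954193706281523 -0.0602196811218286 len 0.16876531889140822
cell 0 tip in near frame -0.00017433510613849948 0.10851793132560991 paddle end 0.00022002722197712895 -0.06055437834172731 len 0.16907514849721153
c2 -0.0019108284463401324 -0.0010277571306270804 [56.7, 56.3, 57.1, 56.3] -4.496477467996454
c1 -0.0009764257050187299 -0.001038019986906837 [55.4, 56.3, 57.1, 56.3] -4.496470338294489
c0 -0.0007978052927997808 -0.0010483672585216112 [57.1, 56.4, 58.0, 56.3] -4.49647496592528
```

View pics/t29.png

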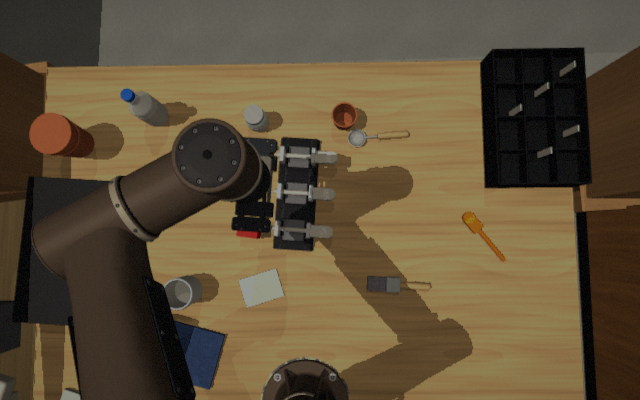

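All stakes sit fully home (tips about 108.5 mm past the near faces), the covers are within about 2 mm of the cell centres, and the bystanders are where they were. Handing in.

```bash
python3 -c "
from plant import r
print(r.close_job()); print(r.get_state()['time_s'])"
```

```text
the job is handed in; nothing more can be done
None
the job is handed in; nothing more can be done
```

All three grey covers are in the base's cells, rim-down, and each is pinned by a white stake. The job is handed in, at about 66 s of the 210 s allowed.

**How it was done:** I tipped each cover onto its rim with a light push and lowered it into a cell. I then slid a stake through both eyelets until the push force rose to about 15–25 N with no further motion, which I took as the shoulder meeting the lug.

**Last checks (one wrist-camera picture, plus side and top views):**
- **Covers:** each is within about 2.2 mm of its cell centre. They look flat, and their top faces measure about 56–57 mm at the expected 40 mm height.
- **Stakes:** the tips are about 108.5 mm beyond the near lug faces, against 108 mm expected when fully home. They are sideways off the eyelet axis by about 1 mm or less.
- **Other things:** the bystanders and both look-alikes were not touched and look unmoved. I saw no stake knocked aside.

No check failed. The two rod-tip pictures I compared with prediction agreed to within about a pixel. The TCP reading was a few millimetres off for a moment just after fast moves, so I let the arm settle before the careful ones.

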